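Load two vials from the gravity rack onto the rocking mixer

TASK

Draw the retaining pin straight out of the sleeve on the vial rack so that the row rolls down to the stop, and put the pin in the steel dish. Then move the two lowest vials one at a time, each taken from the stop once it has rolled there, and lay them gently in the two empty notches of the rocking mixer's cradle, caps pointing the same way as on the vials already there. Leave the other two vials in the rack, lowest one at the stop, do not drop any vial or force the pin, and leave the loaded vials and the glassware where they are.

Things in the scene. Friction and masses are not known exactly. Their poses are not given: they have to be found in the camera images.
- rack: bare aluminium gravity rack, fixed, base 204 x 92 mm; origin at its underside; x points up the track from the low (stop) end, z up; vials lie along y. Track slope 14 degrees. Side plates 65 mm apart inside, 73 outside, 26 mm above the track floor, begin 26 mm up the track from the stop position; at the stop the track is a tongue 34 mm wide, so both ends of that vial hang free, 25 mm clear below its axis
- rack_stop (a point): where the centre of the lowest vial lies when it rests at the stop (56 mm above the bench, 97 mm from the rack's origin towards its low end; up to 4 mm off along y); axes as the rack. The stop lip in front of it is 34 mm wide and 4 mm higher than the vial's axis; the next vial touches it behind
- sleeve_mouth (a point): centre of the top face of the pin's upright sleeve, a black block 20 x 20 mm and 22 mm high with a bore of 9.8 mm, 108 mm above the bench, 53 mm up the rack from the stop position; axes as the rack. It stands in the middle of a bridge over the track, 81 mm wide (y), 20 mm deep (x), whose crossbar is 8 mm lower than the sleeve's top; vials pass 3 mm below it
- pin_knob (a point): retaining pin, 32 to 56 g: black round knob 18 mm in diameter and 36 mm tall on a steel shaft 8 mm in diameter and 43 mm long. The point is the middle of the knob on the axis; z points up the axis from the tip. At the start it stands in the sleeve, upright within 4 degrees, the knob resting on the sleeve's top, and its shaft holds back the row of vials; the tip leaves the sleeve after 43 mm of travel straight up
- pin_tip (a point): tip of the pin's shaft, 61 mm from the middle of the knob along its -z
- dish: open round stainless steel dish, fixed, 94 mm in diameter (rim 98), 42 mm high, wall 2.5 mm, floor 3 mm; origin at the centre of its underside
- vial1_center (a point): lowest vial in the rack at the start, first in the row: 20 ml white plastic vial on its side, body 28 mm in diameter, blue screw cap 24 mm in diameter at one end, 61 mm long over all, 24 to 42 g; the point is the middle of its length on its axis; y points along the axis to the cap (x and z turn as it rolls)
- vial1_cap (a point): outer face of the first vial's cap, on its axis, 30.5 mm from the vial's centre
- vial2_center (a point): second vial in the row in the rack, same kind and axes, touching the first
- vial2_cap (a point): outer face of the second vial's cap
- vial3_center (a point): third vial in the row in the rack, same kind and axes
- vial4_center (a point): fourth and last vial in the row in the rack, same kind and axes
- rocker: rocking mixer, parked level, fixed: white base 200 x 210 mm, panel on its -x side, platform 190 (x) x 226 (y) mm, top at 94 mm; origin at the centre of its underside. Two saw-tooth rails along y, outer faces 31 mm apart, make five V notches 42 mm apart in a row along y. A vial lies in a notch along x, axis 37 mm above the platform, 15 mm of each end hanging free; tooth tips 1 mm above its axis
- free_a_place (a point): where the centre of a vial lies when it rests in one of the two empty notches (131 mm above the bench); axes as the mixer: the vial lies along x with its cap towards -x, like those already there
- free_b_place (a point): the same for the other empty notch
- vial5_center (a point): a vial already in the cradle, same kind; its y points to its cap
- vial6_center (a point): another vial already in the cradle
- vial7_center (a point): another vial already in the cradle
- flask: stoppered conical glass flask, loose, 84 mm in diameter at the foot, 155 mm high; origin at the centre of its underside; bystander
- bottle: brown glass reagent bottle with a white cap, loose, 68 mm in diameter, 142 mm high; origin at the centre of its underside; bystander
- beaker: small clear beaker, loose, 55 mm in diameter, 70 mm high; origin at the centre of its underside; bystander
- stand: retort stand, fixed: upright steel rod 12 mm in diameter and 312 mm high at its origin, its base plate reaching from 25 mm at -x to 175 mm at +x of it, 120 mm wide; a clamp at 232 mm height holds two electrodes 105 mm out on +x; bystander
Mind the look-alikes: they are no part of the job. What is shaped like the part that bears vial1_center but orange or purple is not meant.

How it is judged:
By the outcome, as a careful person would: the job done as asked, in the order asked, and still so for the second after the job is handed in, with the robot touching nothing.
It also fails if it takes over 72 s, if anything falls off the work surface, if the arm or the gripper's body presses on something with over 40 N, if the wrist force passes 120 N, or if a joint passes its speed limit or range.

ROBOT

A 6-joint arm with a two-finger parallel gripper is mounted at the origin on the work surface. World frame = base frame: x ahead of the robot, y to its left, z up, the work surface at z = 0. Lengths are in m, angles in rad, forces in N, time in s.
With the tool pointing down it reaches from about 0.25 to 0.725 m from the base axis. Payload 4 kg.
Tool frame: the origin (TCP) lies at the very end of the fingers, on their centre line; the grasp point (between the pads) lies 19 mm behind it (arm.grasp_offset is the distance from the TCP to the grasp point, in m); z points along the fingers, y is the direction in which the jaws open and shut (so a half turn about z gives the same grasp; the last joint's range is limited). The gripper opens to 85 mm and grips with 20 to 120 N. Pads are 22 mm wide; open, the fingers measure 114 mm over their backs; the gripper's body (76 mm by 85 mm) begins 54 mm behind the grasp point. The pads swing forward as they close: fully open they stand 13 mm farther back than shut.
Start: joints at [1.27, 0.241, 0.005, 1.335, 0, 1.571], TCP at [0.148, 0.478, 0.231] pointing down, gripper open.
Joint ranges: [-2.72, 2.72], [-1.05, 1.87], [-1.09, 1.28], [-1.99, 2.15], [-1.42, 1.44], [-3.14, 3.14]. Speed limits (rad/s): [2.79, 2.79, 3.14, 3.14, 3.14, 3.14].

INTERFACE

Orientations are given as a unit quaternion [w, x, y, z].
In Python, from plant import arm gives the robot as it stands.
- The arm moves only by the tool jog_arm, never from a script. Its argument "plan" is a list of rows, each an object of numbers: "x", "y", "z": the shift along the tool's x, y, z in cm; "wx", "wy", "wz": the turn, a rotation vector about the tool's x, y, z in degrees; "jaw": the finger opening in cm, from 0 to 8.54. A call has 1 to 8 rows; each row shifts and turns the pose as measured when the row begins, along the tool's axes as they then stand; what a row does not reach is not made up. A row lasts 1/10 s, in which the tool goes at most 50 mm and 8.59 degrees, less where a joint would pass 70% of its speed; a pose out of reach is approached as far as the arm can. A call with a gripper value outside its range is refused whole. The fingers move at their own pace and stop on an object; the grip force is fixed at half the most. Time passes only in rows, so rows that do not move let the fingers close. It gives the time, the measured TCP pose, the force and the opening at its end, in the units of the state.
- arm.observe(): the state, without advancing time (a new reading comes with each control period).
- arm.camera(name): name is "scene" or "top" or "wrist"; returns a dict with "color" (480x640x3 uint8, red, green, blue), "K" (3x3 intrinsics, pixels), "rvec" (rotation vector, rad) and "tvec" (3), from world to camera coordinates, as OpenCV has them. Camera axes: x right, y down, z forward; pixel columns grow to the right and rows downward; lengths in m; the calibration is good to about 2 mm. A picture is of the moment at which its call begins. There is no depth.
- arm.hand_in(): hands the job in, once; it reports no verdict.
The state is a dict: "t": time; "joint_positions": joint angles; "joint_velocities": joint speeds; "joint_efforts": joint torques, N m; "tcp_pos": TCP position; "tool_rot": TCP orientation; "wrist_force": force on the tool from outside, world axes, zero at the start; "moment": the same for the moment, N m; "gripper_width": opening from 0.0 (shut) to 1.0 (fully open).
Only numpy, scipy, OpenCV 4.12 (cv2) and the standard library are available. Lean on these libraries where they do the work, as an engineer would, in place of code of your own. Each camera call takes 0.05 s, during which the arm holds its last target.

## Working session

There is one attempt and no reset: what is moved stays moved. The work goes in short steps, Python scripts to look and compute and a tool call to move; the robot and the scene stay as the last step left them, time stands still between calls to the robot, and variables do not carry over. Pictures are saved under pics/ and viewed, and the job is handed in when it is done.

Besides the shell and the picture viewer there is one more tool, called after ">>>" in YAML: its name, and indented under it one key for each argument. jog_arm: Moves the arm, as the interface text tells. Its arguments: {"type":"object","properties":{"plan":{"type":"array"}},"required":["plan"]}

```bash
ls; mkdir -p pics; cat > h.py <<'E'
import numpy as np, cv2
from plant import arm
def cam(n,fn=None):
    c=arm.camera(n); 
    if fn: cv2.imwrite('pics/'+fn,c['color'][:,:,::-1])
    return c
def ray(c,u,v):
    R=cv2.Rodrigues(np.array(c['rvec'],float))[0]; t=np.array(c['tvec'],float).ravel()
    o=-R.T@t; d=R.T@np.linalg.inv(c['K'])@np.array([u,v,1.]); return o,d/np.linalg.norm(d)
def onz(c,u,v,z):
    o,d=ray(c,u,v); return o+d*(z-o[2])/d[2]
def tri(c1,p1,c2,p2):
    o1,d1=ray(c1,*p1);o2,d2=ray(c2,*p2)
    A=np.c_[d1,-d2]; s=np.linalg.lstsq(A,o2-o1,rcond=None)[0]
    a=o1+s[0]*d1;b=o2+s[1]*d2; return (a+b)/2,np.linalg.norm(a-b)
def proj(c,p):
    return cv2.projectPoints(np.array(p,float).reshape(-1,3),np.array(c['rvec'],float),np.array(c['tvec'],float),c['K'],None)[0].reshape(-1,2)
E
python3 - <<'E'
from h import *
import pickle
for n in ['scene','top','wrist']:
    c=cam(n,n+'0.png'); pickle.dump(c,open(n+'0.pkl','wb'))
    R=cv2.Rodrigues(np.array(c['rvec'],float))[0]; print(n,(-R.T@np.array(c['tvec']).ravel()).round(3),R[2].round(2))
print(arm.observe())
E
```

```text
pics
scene [ 1.169 -1.055  0.843] [-0.4   0.74 -0.54]
top [ 0.505 -0.039  1.163] [ 0.1   0.01 -0.99]
wrist [0.07  0.502 0.373] [ 0.31 -0.1  -0.95]
{'t': 0.15, 'joint_positions': array([ 1.27000206e+00,  2.41238470e-01,  4.04278661e-03,  1.33519277e+00,
       -1.11649687e-05,  1.57079389e+00]), 'joint_velocities': array([-1.49778296e-03, -2.28795202e-03,  4.52398863e-03, -1.86222621e-04,
        4.32361991e-05, -1.59757188e-04]), 'joint_efforts': array([ 1.11944846e-03, -3.72635686e+01,  2.52638555e+01,  1.23860282e-02,
        3.91265132e-05, -1.32506588e-05]), 'tcp_pos': array([0.14800289, 0.47709906, 0.23062166]), 'tool_rot': array([-1.13756088e-04,  1.49829536e-01,  9.88711523e-01, -7.87912005e-04]), 'wrist_force': array([0.06448561, 0.19053195, 0.35562743]), 'moment': array([0.0054395 , 0.05624462, 0.00838981]), 'gripper_width': 1.0030509586842222}
```

View pics/scene0.png

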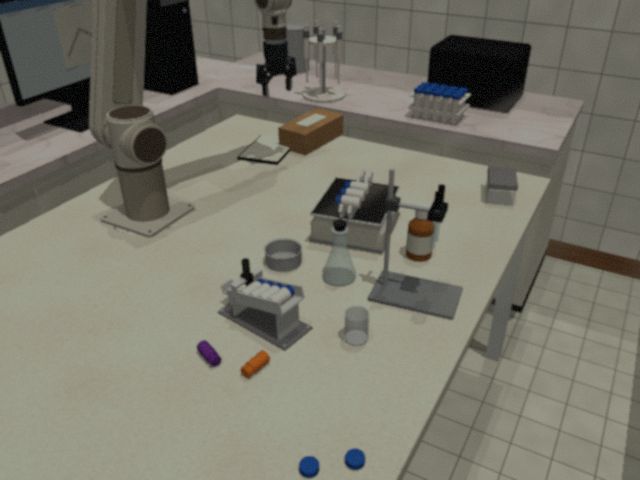

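View pics/top0.png

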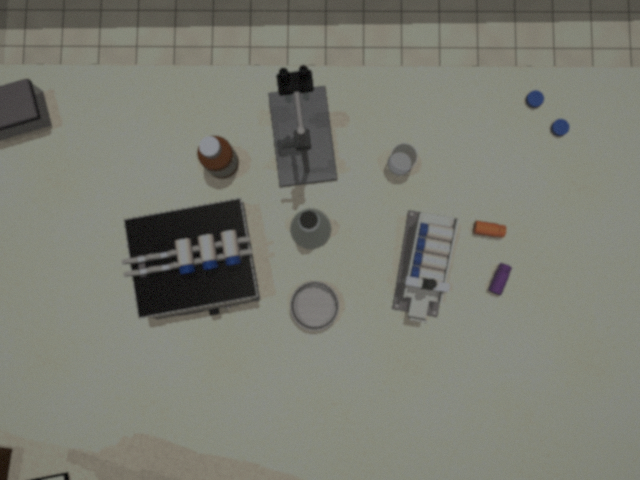

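View pics/wrist0.png

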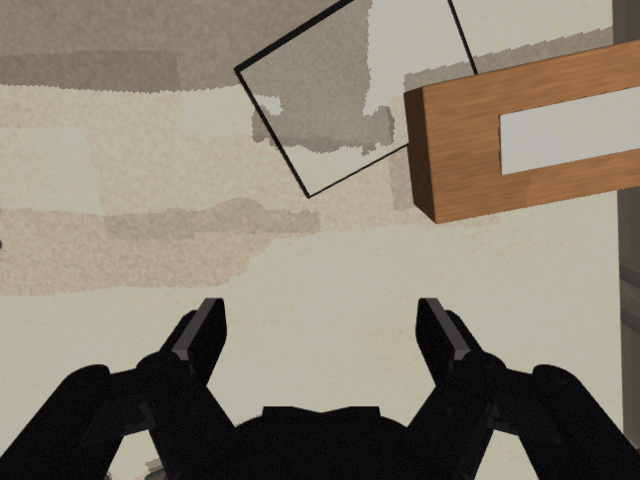

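```bash
python3 - <<'E'
import cv2
t=cv2.imread('pics/top0.png'); s=cv2.imread('pics/scene0.png')
cv2.imwrite('pics/t_rack.png',cv2.resize(t[200:330,380:520],None,fx=5,fy=4.6,interpolation=cv2.INTER_CUBIC) if 0 else cv2.resize(t[205:325,385:515],None,fx=5,fy=5,interpolation=cv2.INTER_CUBIC))
cv2.imwrite('pics/t_rock.png',cv2.resize(t[190:325,115:265],None,fx=4.4,fy=4.4,interpolation=cv2.INTER_CUBIC))
cv2.imwrite('pics/s_rack.png',cv2.resize(s[250:350,215:315],None,fx=6,fy=6,interpolation=cv2.INTER_CUBIC))
cv2.imwrite('pics/s_rock.png',cv2.resize(s[165:260,305:415],None,fx=6,fy=6,interpolation=cv2.INTER_CUBIC))
E
```

```text
(no output)
```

View pics/t_rack.png

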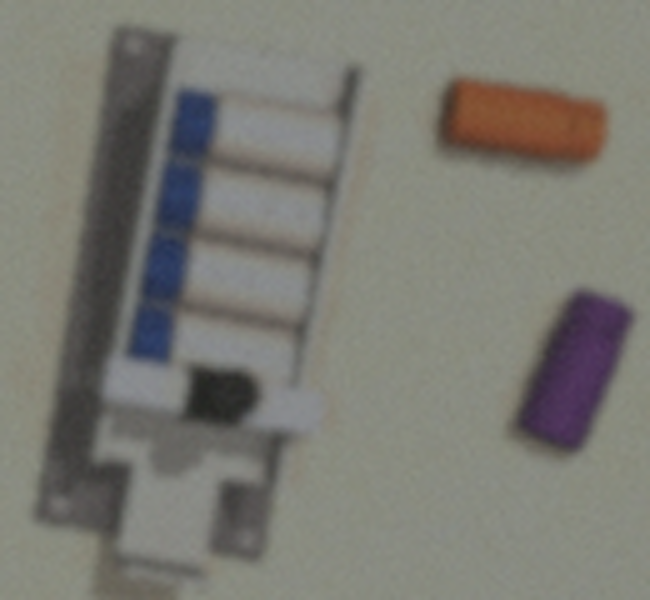

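View pics/t_rock.png

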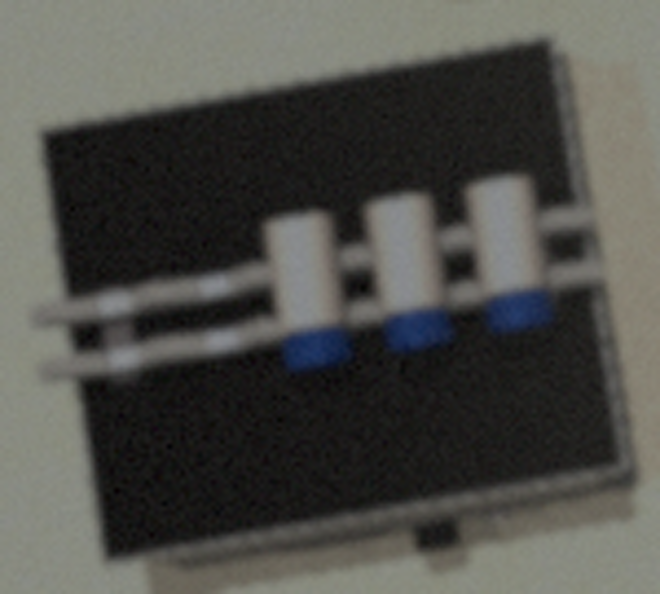

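View pics/s_rack.png

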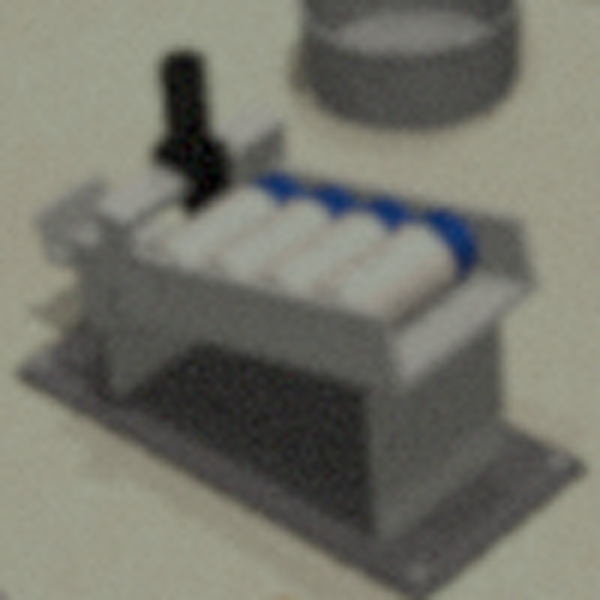

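View pics/s_rock.png

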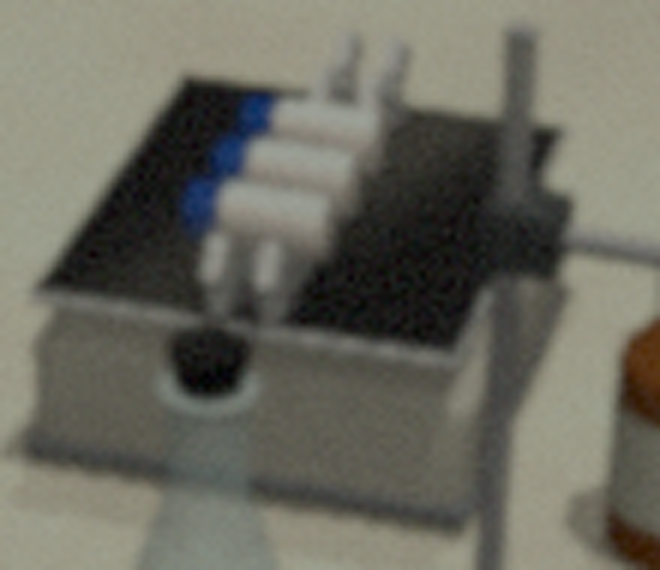

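```bash
python3 - <<'E'
from h import *
import pickle
t=pickle.load(open('top0.pkl','rb')); s=pickle.load(open('scene0.pkl','rb'))
T=lambda x,y,x0,y0,k:(x0+(x+.5)/k-.5,y0+(y+.5)/k-.5)
rk=lambda x,y:T(x,y,385,205,5); ro=lambda x,y:T(x,y,115,190,4.4)
print('K',t['K'][0,0],s['K'][0,0])
for n,p,z in [('vial1 mid? ',rk(240,355),.0) ,('knobtop',rk(215,393),.144),('corner LT',rk(112,28),.004),('LB',rk(38,520),.004),('RB',rk(262,557),.004),('v4',rk(262,125),.10),
  ('rail tip L up',ro(35,314),.1),('platTL',ro(45,130),.094),('platTR',ro(548,42),.094),('platBL',ro(108,555),.094),('platBR',ro(630,465),.094),
  ('v5 far',ro(297,213),.131),('v5 cap',ro(317,368),.131),('v6far',ro(400,193),.131),('v6 cap',ro(420,345),.131),('v7far',ro(500,176),.131),('v7cap',ro(520,330),.131),
  ('n1u',ro(116,302),.12),('n1d',ro(122,358),.12),('n2u',ro(214,284),.12),('n2d',ro(222,343),.12),
  ('dish',(315,306),.042),('flask',(309,220),.155),('bottle',(209,147),.142),('stand',(299,198),.0)]:
  print(n,np.round(p,1),onz(t,*p,z).round(4))
# knob in scene: top at crop(182,60) 
ks=(215+182/6,250+60/6)
print('tri knob top',tri(t,rk(222,393),s,ks))
E
```

```text
K 572.7843686717611 589.5053158844481
vial1 mid?  [432.6 275.6] [ 0.536  -0.2568  0.    ]
knobtop [427.6 283.2] [ 0.5187 -0.2208  0.144 ]
corner LT [407.  210.2] [ 0.6685 -0.2053  0.004 ]
LB [392.2 308.6] [ 0.4692 -0.1745  0.004 ]
RB [437. 316.] [ 0.4554 -0.264   0.004 ]
v4 [437.  229.6] [ 0.6189 -0.2471  0.1   ]
rail tip L up [122.6 261. ] [0.5552 0.338  0.1   ]
platTL [124.8 219.2] [0.6344 0.3393 0.094 ]
platTR [239.2 199.2] [0.6743 0.1242 0.094 ]
platBL [139.2 315.8] [0.4543 0.3048 0.094 ]
platBR [257.8 295.3] [0.494  0.0853 0.094 ]
v5 far [182.1 238. ] [0.5964 0.2205 0.131 ]
v5 cap [186.7 273.2] [0.5327 0.2101 0.131 ]
v6far [205.5 233.5] [0.605  0.1782 0.131 ]
v6 cap [210.1 268. ] [0.5425 0.1681 0.131 ]
v7far [228.2 229.6] [0.6124 0.1371 0.131 ]
v7cap [232.8 264.6] [0.549  0.1273 0.131 ]
n1u [141.  258.2] [0.5596 0.2974 0.12  ]
n1d [142.3 271. ] [0.5364 0.2939 0.12  ]
n2u [163.2 254.2] [0.5674 0.2568 0.12  ]
n2d [165.1 267.6] [0.543  0.2526 0.12  ]
dish [315 306] [ 0.4739 -0.0203  0.042 ]
flask [309 220] [ 0.6282 -0.01    0.155 ]
bottle [209 147] [0.7623 0.1742 0.142 ]
stand [299 198] [0.6925 0.0155 0.    ]
tri knob top (array([ 0.51674695, -0.22509467,  0.14189578]), np.float64(0.004882999111682697))
```

>>> jog_arm:
  plan:
    - {"x": -3.1,"y": -3.85}
    - {"x": -3.1,"y": -3.85}
    - {"x": -3.1,"y": -3.85}
    - {"x": -3.1,"y": -3.85}
    - {"x": -3.1,"y": -3.85}
    - {"x": -3.1,"y": -3.85}
    - {"x": -3.1,"y": -3.85}
    - {"x": -3.1,"y": -3.85}

```text
invalid input at $.plan[0]: expected keys x, y, z, wx, wy, wz, jaw
```

>>> jog_arm:
  plan:
    - {"x": -3.1,"y": -3.85,"z": 0,"wx": 0,"wy": 0,"wz": 0,"jaw": 8.5}
    - {"x": -3.1,"y": -3.85,"z": 0,"wx": 0,"wy": 0,"wz": 0,"jaw": 8.5}
    - {"x": -3.1,"y": -3.85,"z": 0,"wx": 0,"wy": 0,"wz": 0,"jaw": 8.5}
    - {"x": -3.1,"y": -3.85,"z": 0,"wx": 0,"wy": 0,"wz": 0,"jaw": 8.5}
    - {"x": -3.1,"y": -3.85,"z": 0,"wx": 0,"wy": 0,"wz": 0,"jaw": 8.5}
    - {"x": -3.1,"y": -3.85,"z": 0,"wx": 0,"wy": 0,"wz": 0,"jaw": 8.5}
    - {"x": -3.1,"y": -3.85,"z": 0,"wx": 0,"wy": 0,"wz": 0,"jaw": 8.5}
    - {"x": -3.1,"y": -3.85,"z": 0,"wx": 0,"wy": 0,"wz": 0,"jaw": 8.5}

```text
t: 0.95
tcp_pos: [0.2945, 0.1077, 0.2278]
tool_rot: [0.0, 0.142, 0.99, -0.002]
wrist_force: [0.6, 0.6, 0.7]
gripper_width: 0.999
```

```bash
cat >> h.py <<'E'
from scipy.spatial.transform import Rotation as Ro
def Rt(o=None):
    o=o or arm.observe(); q=o['tool_rot']; return Ro.from_quat([q[1],q[2],q[3],q[0]]).as_matrix()
def go(p,Rtar=None):
    """print tool-frame cm shift to TCP p (world), and rotvec deg to Rtar"""
    o=arm.observe(); R=Rt(o); d=R.T@(np.array(p)-o['tcp_pos'])*100
    print('t',round(o['t'],2),'tcp',o['tcp_pos'].round(4),'shift cm',d.round(2),'|d|',np.linalg.norm(d).round(2),'w',o['gripper_width'].round(3) if hasattr(o['gripper_width'],'round') else o['gripper_width'],'F',np.round(o['wrist_force'],1))
    if Rtar is not None: print('rot deg',Ro.from_matrix(R.T@Rtar).as_rotvec(degrees=True).round(2))
def down(ang,tilt=0):
    """tool down, tool y at heading ang(deg)"""
    a=np.radians(ang); y=np.array([np.cos(a),np.sin(a),0]); z=np.array([0,0,-1.]); return np.c_[np.cross(y,z),y,z]
E
python3 - <<'E'
from h import *
go([.43,-.21,.235],down(81.2))
E
```

```text
t 0.95 tcp [0.2945 0.1077 0.2278] shift cm [-21.94 -26.68  -0.59] |d| 34.55 w 0.9987182596943859 F [0.6 0.6 0.7]
rot deg [-0.21  0.06 -7.54]
```

>>> jog_arm:
  plan:
    - {"x": -3.1,"y": -3.8,"z": -0.1,"wx": 0,"wy": 0,"wz": 0,"jaw": 8.5}
    - {"x": -3.1,"y": -3.8,"z": -0.1,"wx": 0,"wy": 0,"wz": 0,"jaw": 8.5}
    - {"x": -3.1,"y": -3.8,"z": -0.1,"wx": 0,"wy": 0,"wz": 0,"jaw": 8.5}
    - {"x": -3.1,"y": -3.8,"z": -0.1,"wx": 0,"wy": 0,"wz": 0,"jaw": 8.5}
    - {"x": -3.1,"y": -3.8,"z": -0.1,"wx": 0,"wy": 0,"wz": 0,"jaw": 8.5}
    - {"x": -3.1,"y": -3.8,"z": -0.1,"wx": 0,"wy": 0,"wz": 0,"jaw": 8.5}
    - {"x": -3.1,"y": -3.8,"z": 0,"wx": 0,"wy": 0,"wz": -7.5,"jaw": 8.5}
    - {"x": 0,"y": 0,"z": 0,"wx": 0,"wy": 0,"wz": 0,"jaw": 8.5}

```text
t: 1.75
tcp_pos: [0.4274, -0.2219, 0.2342]
tool_rot: [0.002, 0.079, 0.997, -0.002]
wrist_force: [0.0, -0.5, -0.2]
gripper_width: 0.995
```

```bash
python3 - <<'E'
from h import *
import pickle
c=cam('wrist','w1.png'); pickle.dump(c,open('w1.pkl','wb'))
go([.43,-.21,.235],down(81.2))
R=cv2.Rodrigues(np.array(c['rvec'],float))[0]; print((-R.T@np.array(c['tvec']).ravel()).round(3),R[2].round(2))
E
```

```text
t 1.8 tcp [ 0.4261 -0.2196  0.2342] shift cm [-0.23  1.01 -0.08] |d| 1.04 w 0.9934894612395997 F [0.  0.5 0.1]
rot deg [-0.06  0.18 -0.32]
[ 0.346 -0.208  0.377] [ 0.32 -0.05 -0.95]
```

View pics/w1.png

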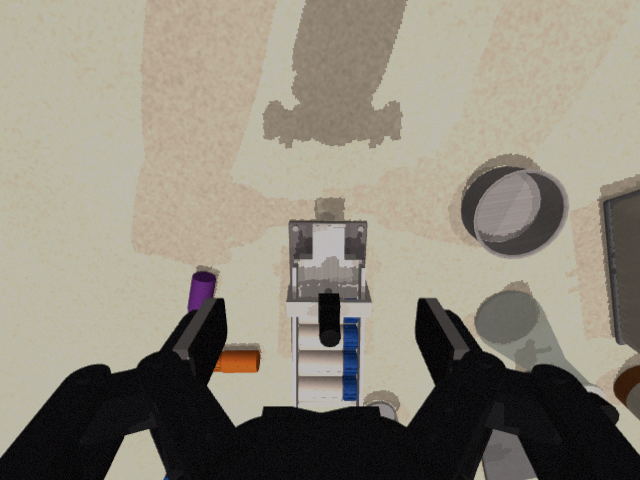

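```bash
python3 - <<'E'
import cv2
t=cv2.imread('pics/w1.png')
cv2.imwrite('pics/w1c.png',cv2.resize(t[205:415,270:390],None,fx=2.8,fy=2.8,interpolation=cv2.INTER_CUBIC))
cv2.imwrite('pics/w1d.png',cv2.resize(t[210:360,280:380],None,fx=4,fy=4,interpolation=cv2.INTER_CUBIC))
E
```

```text
(no output)
```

View pics/w1d.png

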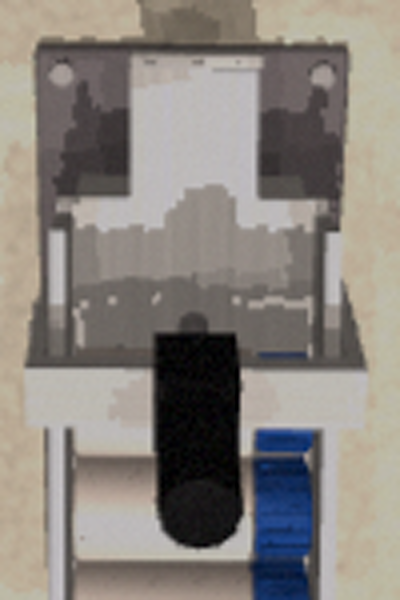

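```bash
python3 - <<'E'
from h import *
import pickle
w=pickle.load(open('w1.pkl','rb')); t=pickle.load(open('top0.pkl','rb')); s=pickle.load(open('scene0.pkl','rb'))
C=lambda x,y:(280+(x+.5)/4-.5,210+(y+.5)/4-.5)
P=lambda n,x,y,z:print(n,onz(w,*C(x,y),z).round(4))
print(w['K'].round(1))
P('knobtop',200,512,.144);P('knob L',157,512,.144);P('knob R',243,512,.144)
P('brL near',25,368,.1);P('brR near',366,368,.1);P('brL far',25,428,.1);P('brR far',366,428,.1)
P('lip L',130,56,.060);P('lip R',260,56,.060)
P('base L',36,46,.004);P('base R',348,46,.004)
P('tongueL bottom',130,195,.045);P('tongueR',257,195,.045)
# triangulate knob top between w and top, scene
kt=(385+222.5/5-.5,205+393.5/5-.5); ks=(215+182.5/6-.5,250+62.5/6-.5)
print(tri(w,C(200,512),t,kt),tri(w,C(200,512),s,ks))
# dish rim in w
im=cv2.imread('pics/w1.png')
print('dish',onz(w,515,212,.042))
R=cv2.Rodrigues(np.array(w['rvec'],float))[0]
E
```

```text
[[334.    0.  320.7]
 [  0.  334.  232.7]
 [  0.    0.    1. ]]
knobtop [ 0.5167 -0.2285  0.144 ]
knob L [ 0.5153 -0.2373  0.144 ]
knob R [ 0.5181 -0.2197  0.144 ]
brL near [ 0.5027 -0.2672  0.1   ]
brR near [ 0.5153 -0.1877  0.1   ]
brL far [ 0.5189 -0.2703  0.1   ]
brR far [ 0.5317 -0.1895  0.1   ]
lip L [ 0.4428 -0.233   0.06  ]
lip R [ 0.4479 -0.2011  0.06  ]
base L [ 0.4527 -0.264   0.004 ]
base R [ 0.467  -0.1742  0.004 ]
tongueL bottom [ 0.4862 -0.2407  0.045 ]
tongueR [ 0.4916 -0.2069  0.045 ]
(array([ 0.51907522, -0.22645733,  0.13995823]), np.float64(0.004838110327796894)) (array([ 0.5160345 , -0.22879889,  0.14440629]), np.float64(0.0009413341173632396))
dish [ 0.46895174 -0.02471236  0.042     ]
```

```bash
python3 - <<'E'
from h import *
go([.517,-.2286,.16],down(81))
E
```

```text
t 1.8 tcp [ 0.4261 -0.2196  0.2342] shift cm [-9.09  0.56  7.45] |d| 11.77 w 0.9934894612395997 F [0.  0.5 0.1]
rot deg [-0.06  0.18 -0.12]
```

>>> jog_arm:
  plan:
    - {"x": -4.5,"y": 0.28,"z": 1,"wx": 0,"wy": 0,"wz": 0,"jaw": 5}
    - {"x": -4.5,"y": 0.28,"z": 2,"wx": 0,"wy": 0,"wz": 0,"jaw": 5}
    - {"x": 0,"y": 0,"z": 3,"wx": 0,"wy": 0,"wz": 0,"jaw": 5}
    - {"x": 0,"y": 0,"z": 1.4,"wx": 0,"wy": 0.2,"wz": 0,"jaw": 5}
    - {"x": 0,"y": 0,"z": 0,"wx": 0,"wy": 0,"wz": 0,"jaw": 5}

```text
t: 2.3
tcp_pos: [0.5154, -0.2229, 0.1566]
tool_rot: [-0.003, 0.081, 0.997, 0.001]
wrist_force: [-1.1, -0.4, -0.0]
gripper_width: 0.58
```

```bash
python3 - <<'E'
from h import *
import pickle
c=cam('wrist','w2.png'); pickle.dump(c,open('w2.pkl','wb'))
go([.517,-.2286,.113],down(81))
im=cv2.imread('pics/w2.png'); cv2.imwrite('pics/w2c.png',cv2.resize(im[240:440,220:420],None,fx=3,fy=3,interpolation=cv2.INTER_CUBIC))
E
```

```text
t 2.35 tcp [ 0.5154 -0.2229  0.1576] shift cm [-0.27 -0.55  4.46] |d| 4.5 w 0.5847766377354421 F [ 0.1 -0.  -0.3]
rot deg [ 0.13 -0.33 -0.27]
```

View pics/w2c.png

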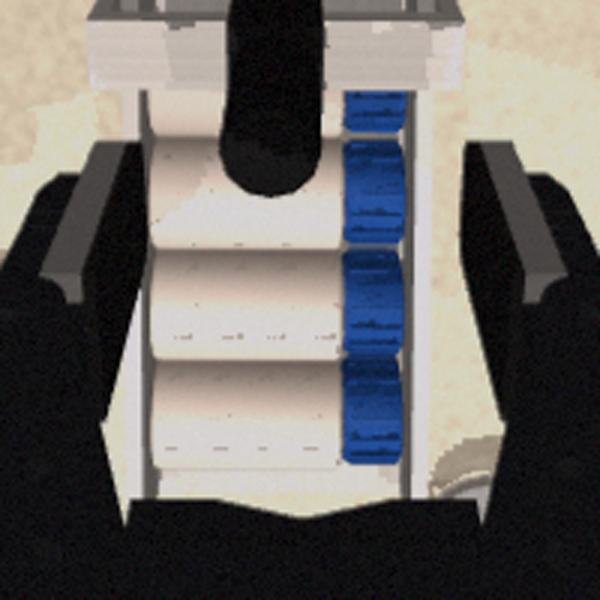

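```bash
python3 - <<'E'
from h import *
import pickle
w=pickle.load(open('w2.pkl','rb'))
im=cv2.imread('pics/w2.png').max(2)
for r in range(280,306,4):
    row=im[r,285:345]; k=np.where(row<60)[0]; print(r,285+k.min(),285+k.max())
col=im[270:320,310]; print('bottom row',270+np.where(col<60)[0].max())
C=lambda x,y:(220+(x+.5)/3-.5,240+(y+.5)/3-.5)
for y in (142,146,150):
  print(onz(w,*C(271,y),.144), onz(w,*C(220,y),.144)-onz(w,*C(322,y),.144))
print('bottom edge',onz(w,310,240+197/3,.144))
E
```

```text
280 295 326
284 294 326
288 293 326
292 294 326
296 295 324
300 298 321
304 305 314
bottom row 305
[ 0.51490118 -0.22792281  0.144     ] [-0.0028798  -0.01746408  0.        ]
[ 0.51566429 -0.22805572  0.144     ] [-0.00288403 -0.01748861  0.        ]
[ 0.51642955 -0.22818901  0.144     ] [-0.00288827 -0.01751322  0.        ]
bottom edge [ 0.52578373 -0.22981824  0.144     ]
```

>>> jog_arm:
  plan:
    - {"x": -0.2,"y": -0.52,"z": 0,"wx": 0,"wy": 0,"wz": -0.3,"jaw": 4}
    - {"x": 0,"y": 0,"z": 2,"wx": 0,"wy": -0.3,"wz": 0,"jaw": 4}
    - {"x": 0,"y": 0,"z": 2,"wx": 0,"wy": 0,"wz": 0,"jaw": 4}
    - {"x": 0,"y": 0,"z": 0.4,"wx": 0,"wy": 0,"wz": 0,"jaw": 3}
    - {"x": 0,"y": 0,"z": 0,"wx": 0,"wy": 0,"wz": 0,"jaw": 2.3}
    - {"x": 0,"y": 0,"z": 0,"wx": 0,"wy": 0,"wz": 0,"jaw": 2.3}

```text
t: 2.95
tcp_pos: [0.5195, -0.2291, 0.1225]
tool_rot: [0.007, 0.078, 0.997, -0.001]
wrist_force: [-0.2, 0.4, 0.2]
gripper_width: 0.268
```

```bash
python3 - <<'E'
from h import *
import pickle
c=cam('wrist','w3.png'); pickle.dump(c,open('w3.pkl','wb'))
go([.517,-.2284,.113],down(81))
im=cv2.imread('pics/w3.png'); cv2.imwrite('pics/w3c.png',cv2.resize(im[200:400,220:420],None,fx=3,fy=3,interpolation=cv2.INTER_CUBIC)*1)
E
```

```text
t 3.0 tcp [ 0.5198 -0.2292  0.1228] shift cm [0.3  0.04 0.97] |d| 1.02 w 0.268526625793186 F [ 0.  -0.2  1.2]
rot deg [-0.1   0.8   0.11]
```

View pics/w3c.png

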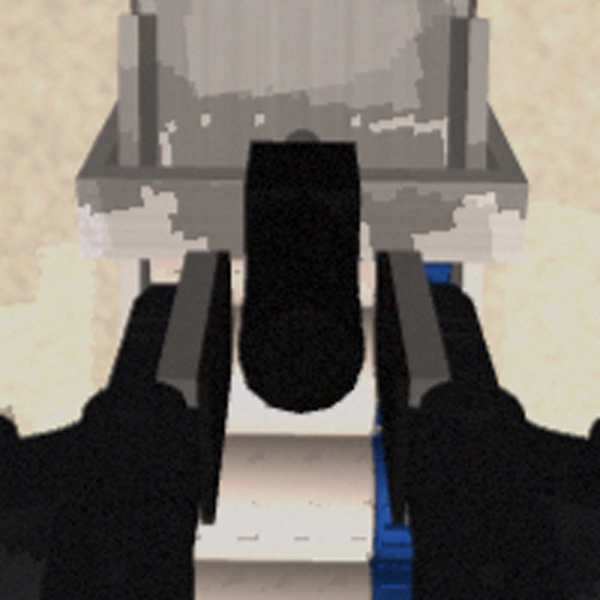

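>>> jog_arm:
  plan:
    - {"x": 0.25,"y": 0.02,"z": 0.7,"wx": 0,"wy": 0.8,"wz": 0,"jaw": 2.3}
    - {"x": 0,"y": 0,"z": 0.2,"wx": 0,"wy": 0,"wz": 0,"jaw": 2.3}
    - {"x": 0,"y": 0,"z": 0,"wx": 0,"wy": 0,"wz": 0,"jaw": 2.1}
    - {"x": 0,"y": 0,"z": 0,"wx": 0,"wy": 0,"wz": 0,"jaw": 2.1}

```text
t: 3.4
tcp_pos: [0.5185, -0.2293, 0.1153]
tool_rot: [0.001, 0.078, 0.997, -0.002]
wrist_force: [-0.1, -0.4, 0.5]
gripper_width: 0.245
```

```bash
python3 - <<'E'
from h import *
go([.517,-.2284,.113],down(81))
E
```

```text
t 3.4 tcp [ 0.5185 -0.2293  0.1153] shift cm [0.16 0.07 0.23] |d| 0.29 w 0.2453918213722947 F [-0.1 -0.4  0.5]
rot deg [-0.16  0.15  0.1 ]
```

>>> jog_arm:
  plan:
    - {"x": 0.1,"y": 0.05,"z": 0.15,"wx": 0,"wy": 0,"wz": 0,"jaw": 2.1}
    - {"x": 0,"y": 0,"z": 0,"wx": 0,"wy": 0,"wz": 0,"jaw": 1.8}
    - {"x": 0,"y": 0,"z": 0,"wx": 0,"wy": 0,"wz": 0,"jaw": 1.5}
    - {"x": 0,"y": 0,"z": 0,"wx": 0,"wy": 0,"wz": 0,"jaw": 1.5}

```text
t: 3.8
tcp_pos: [0.5175, -0.2287, 0.1139]
tool_rot: [0.001, 0.078, 0.997, -0.002]
wrist_force: [-0.1, -0.7, -0.4]
gripper_width: 0.189
```

```bash
python3 - <<'E'
from h import *
go([.517,-.2284,.113],down(81))
print(arm.observe()['moment'])
E
```

```text
t 3.8 tcp [ 0.5175 -0.2287  0.1139] shift cm [0.05 0.02 0.09] |d| 0.11 w 0.1889425949099131 F [-0.1 -0.7 -0.4]
rot deg [-0.18  0.15  0.1 ]
[-0.00502916 -0.04841917 -0.00613146]
```

>>> jog_arm:
  plan:
    - {"x": 0,"y": 0,"z": 0,"wx": 0,"wy": 0,"wz": 0,"jaw": 1}
    - {"x": 0,"y": 0,"z": 0,"wx": 0,"wy": 0,"wz": 0,"jaw": 0}
    - {"x": 0,"y": 0,"z": 0,"wx": 0,"wy": 0,"wz": 0,"jaw": 0}

```text
t: 4.1
tcp_pos: [0.5175, -0.2287, 0.1139]
tool_rot: [0.001, 0.078, 0.997, -0.002]
wrist_force: [0.1, 0.0, -0.0]
gripper_width: 0.19
```

```bash
python3 - <<'E'
from h import *
c=cam('wrist','w4.png')
go([.517,-.2284,.113],down(81))
print(arm.observe()['moment'])
im=cv2.imread('pics/w4.png'); cv2.imwrite('pics/w4c.png',cv2.resize(im[200:400,220:420],None,fx=3,fy=3,interpolation=cv2.INTER_CUBIC)*1)
E
```

```text
t 4.15 tcp [ 0.5175 -0.2287  0.1139] shift cm [0.05 0.02 0.09] |d| 0.1 w 0.18608567902414197 F [-0.2 -0.4 -0.4]
rot deg [-0.18  0.15  0.1 ]
[0.0038915  0.07849392 0.01242279]
```

View pics/w4c.png

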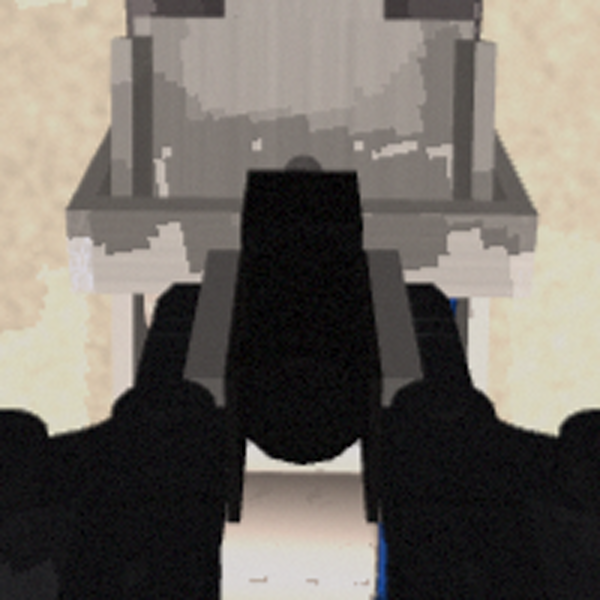

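>>> jog_arm:
  plan:
    - {"x": 0,"y": 0,"z": -0.5,"wx": 0,"wy": 0,"wz": 0,"jaw": 0}
    - {"x": 0,"y": 0,"z": -0.6,"wx": 0,"wy": 0,"wz": 0,"jaw": 0}

```text
t: 4.35
tcp_pos: [0.5169, -0.2285, 0.1244]
tool_rot: [0.0, 0.078, 0.997, -0.001]
wrist_force: [1.1, 0.1, -0.2]
gripper_width: 0.188
```

```bash
python3 - <<'E'
from h import *
go([.517,-.2287,.172],down(81))
E
```

```text
t 4.35 tcp [ 0.5169 -0.2285  0.1244] shift cm [-0.01 -0.03 -4.76] |d| 4.76 w 0.18844530060940312 F [ 1.1  0.1 -0.2]
rot deg [-0.15  0.05  0.1 ]
```

>>> jog_arm:
  plan:
    - {"x": -0.03,"y": 0,"z": -1,"wx": 0,"wy": 0,"wz": 0,"jaw": 0}
    - {"x": -0.03,"y": 0,"z": -1,"wx": 0,"wy": 0,"wz": 0,"jaw": 0}
    - {"x": -0.03,"y": 0,"z": -1,"wx": 0,"wy": 0,"wz": 0,"jaw": 0}
    - {"x": -0.03,"y": 0,"z": -1,"wx": 0,"wy": 0,"wz": 0,"jaw": 0}
    - {"x": -0.03,"y": 0,"z": -1.2,"wx": 0,"wy": 0,"wz": 0,"jaw": 0}
    - {"x": 0,"y": 0,"z": 0,"wx": 0,"wy": 0,"wz": 0,"jaw": 0}

```text
t: 4.95
tcp_pos: [0.5198, -0.2289, 0.184]
tool_rot: [0.003, 0.078, 0.997, -0.002]
wrist_force: [1.2, -0.4, 0.3]
gripper_width: 0.191
```

```bash
python3 - <<'E'
from h import *
go([.517,-.2287,.172],down(81))
w=cam('wrist','w5.png'); s=cam('scene','s5.png'); 
im=cv2.imread('pics/s5.png'); b=cv2.resize(im[220:350,200:330],(600,600),interpolation=cv2.INTER_CUBIC); cv2.imwrite('pics/s5c.png',b)
E
```

```text
t 4.95 tcp [ 0.5198 -0.2289  0.184 ] shift cm [ 0.29 -0.02  1.2 ] |d| 1.23 w 0.19096884031815067 F [ 1.2 -0.4  0.3]
rot deg [-0.21  0.32  0.1 ]
```

View pics/w5.png

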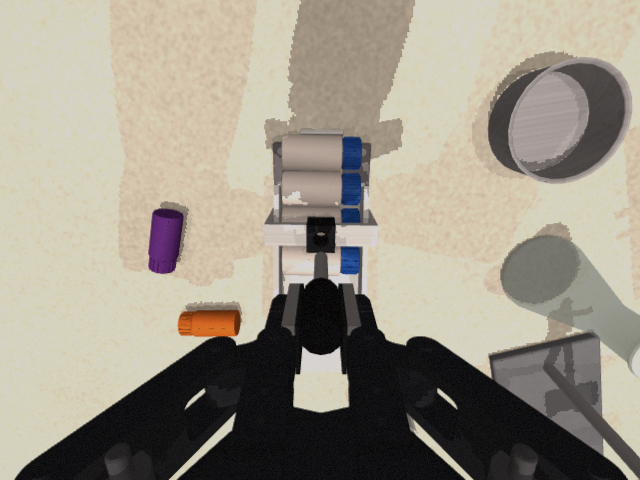

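View pics/s5c.png

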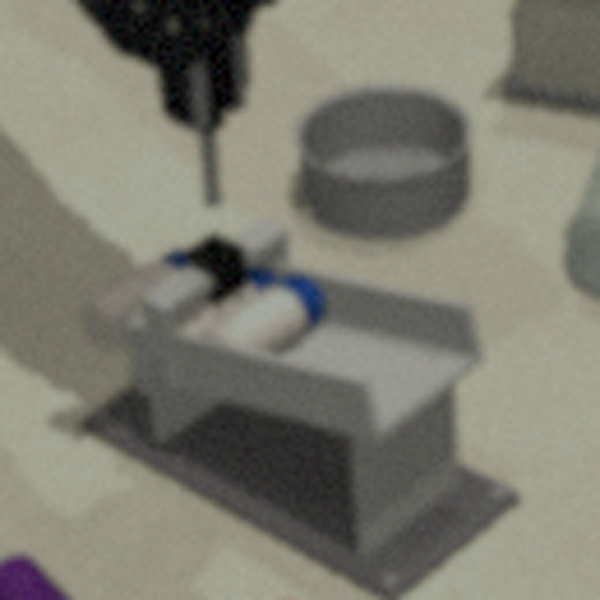

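```bash
python3 - <<'E'
from h import *
import pickle
w=cam('wrist')
P=np.array([onz(w,u,v,.042)[:2] for u,v in [(630,105),(600,61),(530,165),(560,181),(600,174),(622,145)]])
A=np.c_[2*P,np.ones(len(P))]; x=np.linalg.lstsq(A,(P**2).sum(1),rcond=None)[0]; print(x[:2],np.sqrt(x[2]+x[:2]@x[:2]))
t=pickle.load(open('top0.pkl','rb')); im=cv2.imread('pics/top0.png'); cv2.imwrite('pics/dish.png',cv2.resize(im[270:340,280:350],None,fx=8,fy=8,interpolation=cv2.INTER_CUBIC))
E
```

```text
[ 0.4748709  -0.01368735] 0.045020739803115835
```

View pics/dish.png

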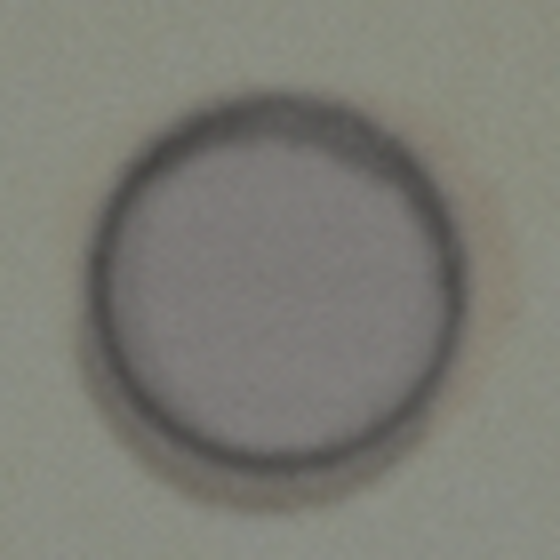

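>>> jog_arm:
  plan:
    - {"x": 1.6,"y": 4.1,"z": 0,"wx": 0,"wy": 0,"wz": 0,"jaw": 0}
    - {"x": 1.6,"y": 4.1,"z": 0,"wx": 0,"wy": 0,"wz": 0,"jaw": 0}
    - {"x": 1.6,"y": 4.1,"z": 0,"wx": 0,"wy": 0,"wz": 0,"jaw": 0}
    - {"x": 1.6,"y": 4.1,"z": 0,"wx": 0,"wy": 0,"wz": 0,"jaw": 0}
    - {"x": 0,"y": 4.1,"z": 0,"wx": 0,"wy": -8,"wz": 0,"jaw": 0}
    - {"x": 0,"y": 0,"z": 0,"wx": 0,"wy": -8,"wz": 0,"jaw": 0}
    - {"x": 0,"y": 0,"z": 0,"wx": 0,"wy": -8,"wz": 0,"jaw": 0}
    - {"x": 0,"y": 0,"z": 0,"wx": 0,"wy": -8,"wz": 0,"jaw": 0}

```text
t: 5.9
tcp_pos: [0.4873, -0.0085, 0.1748]
tool_rot: [0.281, 0.075, 0.957, -0.022]
wrist_force: [0.0, 1.3, -0.8]
gripper_width: 0.19
```

```bash
python3 - <<'E'
from h import *
R=Rt(); z=R[:,2]; print(z.round(3))
tip=np.array([.503,-.018,.013]); p=tip-.049*z; print(p); go(p+[0,0,.05]); go(p)
E
```

```text
[ 0.533 -0.085 -0.842]
[ 0.47686305 -0.01383961  0.05423773]
t 5.9 tcp [ 0.4873 -0.0085  0.1748] shift cm [ 4.61 -0.69  5.43] |d| 7.16 w 0.1899422334741226 F [ 0.   1.3 -0.8]
t 5.9 tcp [ 0.4873 -0.0085  0.1748] shift cm [ 7.31 -0.69  9.64] |d| 12.12 w 0.1899422334741226 F [ 0.   1.3 -0.8]
```

>>> jog_arm:
  plan:
    - {"x": 2.3,"y": -0.35,"z": 2.7,"wx": 0,"wy": 0,"wz": 0,"jaw": 0}
    - {"x": 2.3,"y": -0.35,"z": 2.7,"wx": 0,"wy": 0,"wz": 0,"jaw": 0}
    - {"x": 0,"y": 0,"z": 0,"wx": 0,"wy": -3,"wz": 0,"jaw": 0}

```text
t: 6.2
tcp_pos: [0.4705, -0.0127, 0.1021]
tool_rot: [0.308, 0.073, 0.948, -0.024]
wrist_force: [-1.0, -0.1, -0.6]
gripper_width: 0.192
```

```bash
python3 - <<'E'
from h import *
R=Rt(); z=R[:,2]; print(z.round(3))
tip=np.array([.503,-.018,.013]); p=tip-.049*z; print(p); go(p)
s=cam('scene','s6.png'); im=cv2.imread('pics/s6.png'); cv2.imwrite('pics/s6c.png',cv2.resize(im[180:300,210:340],(650,600),interpolation=cv2.INTER_CUBIC))
E
```

```text
[ 0.58  -0.09  -0.809]
[ 0.47455658 -0.01359685  0.05265582]
t 6.2 tcp [ 0.4705 -0.0127  0.1021] shift cm [ 2.57 -0.02  4.25] |d| 4.97 w 0.19183880080643223 F [-1.  -0.1 -0.6]
```

View pics/s6c.png

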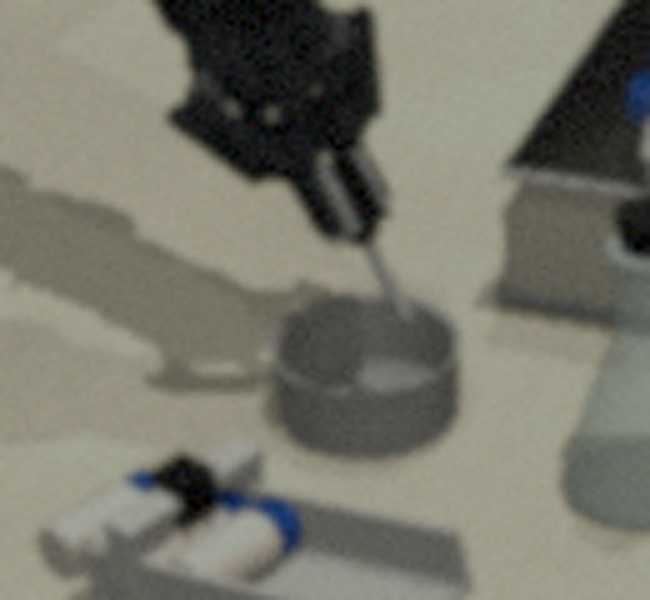

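>>> jog_arm:
  plan:
    - {"x": 1,"y": 0,"z": 1.6,"wx": 0,"wy": 0,"wz": 0,"jaw": 0}
    - {"x": 0.9,"y": 0,"z": 1.4,"wx": 0,"wy": 0,"wz": 0,"jaw": 0}
    - {"x": 0.4,"y": 0,"z": 0.7,"wx": 0,"wy": 0,"wz": 0,"jaw": 0}
    - {"x": 0,"y": 0,"z": 0,"wx": 0,"wy": 0,"wz": 0,"jaw": 0}

```text
t: 6.65
tcp_pos: [0.4703, -0.0129, 0.0556]
tool_rot: [0.306, 0.073, 0.949, -0.024]
wrist_force: [-0.9, -0.3, 0.2]
gripper_width: 0.19
```

```bash
python3 - <<'E'
from h import *
R=Rt(); z=R[:,2]; print(z.round(3))
tip=np.array([.503,-.018,.013]); p=tip-.049*z; print(p); go(p)
E
```

```text
[ 0.577 -0.089 -0.812]
[ 0.47473328 -0.01363023  0.05278564]
t 6.65 tcp [ 0.4703 -0.0129  0.0556] shift cm [-0.2  -0.    0.49] |d| 0.53 w 0.19029588343153103 F [-0.9 -0.3  0.2]
```

>>> jog_arm:
  plan:
    - {"x": 0,"y": 0,"z": 0.5,"wx": 0,"wy": 0,"wz": 0,"jaw": 0}
    - {"x": 0,"y": 0,"z": 0,"wx": 0,"wy": 0,"wz": 0,"jaw": 4}
    - {"x": 0,"y": 0,"z": 0,"wx": 0,"wy": 0,"wz": 0,"jaw": 4}
    - {"x": 0,"y": 0,"z": -2,"wx": 0,"wy": 0,"wz": 0,"jaw": 4}
    - {"x": 0,"y": 0,"z": -4,"wx": 0,"wy": 0,"wz": 0,"jaw": 6}
    - {"x": 0,"y": 0,"z": -4,"wx": 0,"wy": 0,"wz": 0,"jaw": 8.5}

```text
t: 7.25
tcp_pos: [0.4164, -0.0047, 0.1332]
tool_rot: [0.303, 0.073, 0.95, -0.024]
wrist_force: [0.9, 0.2, 0.9]
gripper_width: 0.791
```

```bash
python3 - <<'E'
from h import *
go([.44,-.03,.2],down(81))
s=cam('scene','s7.png'); im=cv2.imread('pics/s7.png'); cv2.imwrite('pics/s7c.png',cv2.resize(im[180:300,210:340],(650,600),interpolation=cv2.INTER_CUBIC))
cam('wrist','w7.png')
E
```

```text
t 7.25 tcp [ 0.4164 -0.0047  0.1332] shift cm [-6.09 -2.14 -3.87] |d| 7.53 w 0.7913396773188272 F [0.9 0.2 0.9]
rot deg [-2.000e-02  3.542e+01  1.700e-01]
```

View pics/s7c.png

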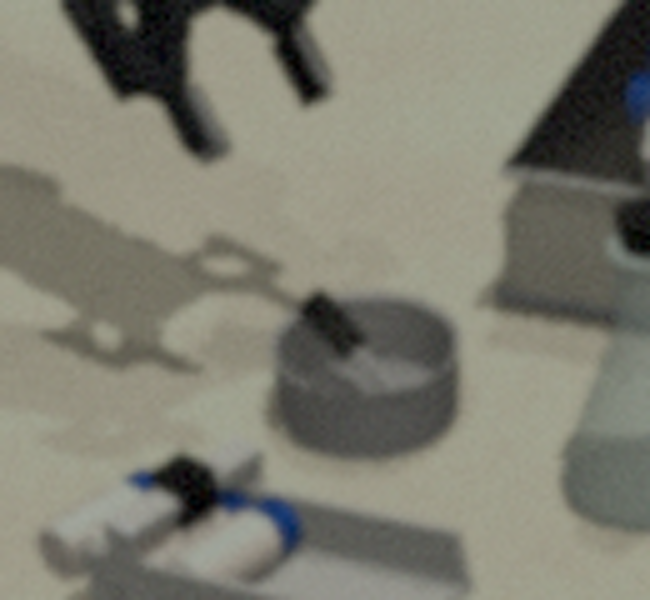

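View pics/w7.png

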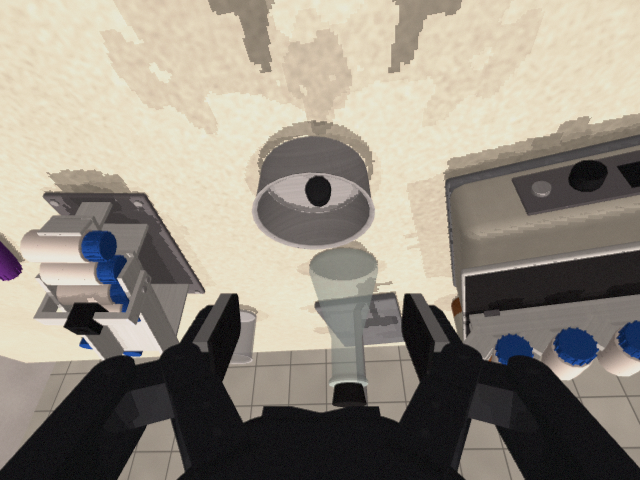

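>>> jog_arm:
  plan:
    - {"x": 0,"y": 0,"z": -3,"wx": 0,"wy": 8,"wz": 0,"jaw": 8.5}
    - {"x": 0,"y": -2,"z": -3,"wx": 0,"wy": 8,"wz": 0,"jaw": 8.5}
    - {"x": 0,"y": -3,"z": -2,"wx": 0,"wy": 8,"wz": 0,"jaw": 8.5}
    - {"x": 0,"y": -4,"z": 0,"wx": 0,"wy": 8,"wz": 0,"jaw": 8.5}
    - {"x": 0,"y": -4,"z": 0,"wx": 0,"wy": 6,"wz": 0,"jaw": 8.5}
    - {"x": 0,"y": 0,"z": 0,"wx": 0,"wy": 0,"wz": 0,"jaw": 8.5}

```text
t: 7.95
tcp_pos: [0.3712, -0.1283, 0.1908]
tool_rot: [0.016, 0.073, 0.997, -0.001]
wrist_force: [-0.3, -0.5, 0.5]
gripper_width: 0.996
```

```bash
python3 - <<'E'
from h import *
import pickle
go([.44,-.2,.2],down(81))
s=cam('scene','s8.png'); im=cv2.imread('pics/s8.png'); cv2.imwrite('pics/s8c.png',cv2.resize(im[220:300,240:330],(675,600),interpolation=cv2.INTER_CUBIC))
w=cam('wrist','w8.png');pickle.dump(w,open('w8.pkl','wb'))
E
```

```text
t 7.95 tcp [ 0.3712 -0.1283  0.1908] shift cm [-7.88 -6.1  -0.67] |d| 9.98 w 0.9961693969641605 F [-0.3 -0.5  0.5]
rot deg [0.03 1.87 0.64]
```

View pics/s8c.png

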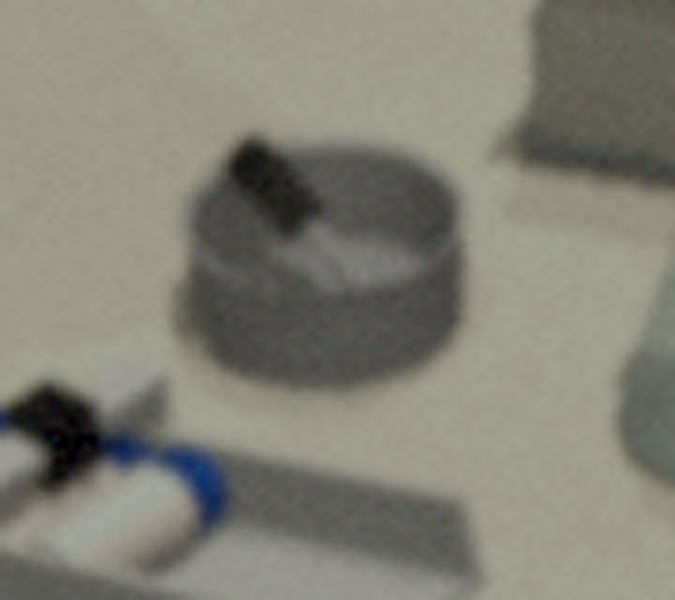

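View pics/w8.png

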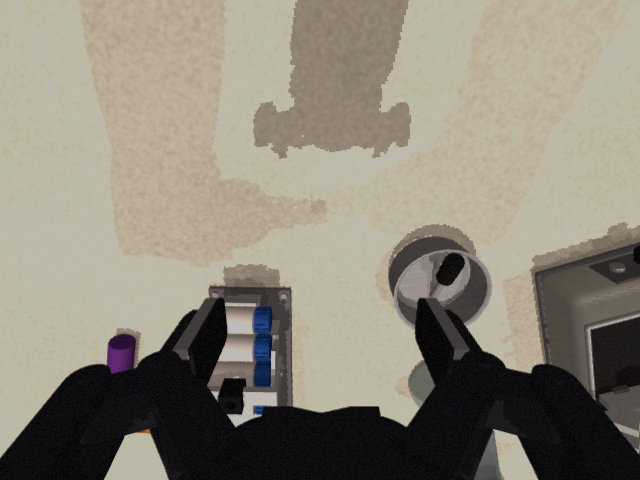

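>>> jog_arm:
  plan:
    - {"x": -3.3,"y": -3,"z": 0,"wx": 0,"wy": 1.9,"wz": 0,"jaw": 8.5}
    - {"x": -3.2,"y": -3,"z": 0,"wx": 0,"wy": 0,"wz": 0.6,"jaw": 8.5}
    - {"x": -3,"y": -2,"z": 0,"wx": 0,"wy": 0,"wz": 0,"jaw": 8.5}
    - {"x": 0,"y": 0,"z": 0,"wx": 0,"wy": 0,"wz": 0,"jaw": 8.5}

```text
t: 8.45
tcp_pos: [0.4485, -0.2128, 0.1852]
tool_rot: [-0.004, 0.073, 0.997, 0.003]
wrist_force: [-0.0, 0.6, 0.1]
gripper_width: 0.996
```

```bash
python3 - <<'E'
from h import *
import pickle
go([.4648,-.2198,.16],down(81))
w=cam('wrist','w9.png');pickle.dump(w,open('w9.pkl','wb'))
t=cam('top','t9.png');pickle.dump(t,open('t9.pkl','wb'))
im=cv2.imread('pics/w9.png'); cv2.imwrite('pics/w9c.png',cv2.resize(im[200:400,220:420],None,fx=3,fy=3,interpolation=cv2.INTER_CUBIC))
im=cv2.imread('pics/t9.png'); cv2.imwrite('pics/t9c.png',cv2.resize(im[270:340,280:350],None,fx=8,fy=8,interpolation=cv2.INTER_CUBIC))
E
```

```text
t 8.45 tcp [ 0.4485 -0.2128  0.1852] shift cm [-1.73 -0.47  2.51] |d| 3.09 w 0.9963686098128729 F [-0.   0.6  0.1]
rot deg [ 0.33 -0.45  0.67]
```

View pics/w9c.png

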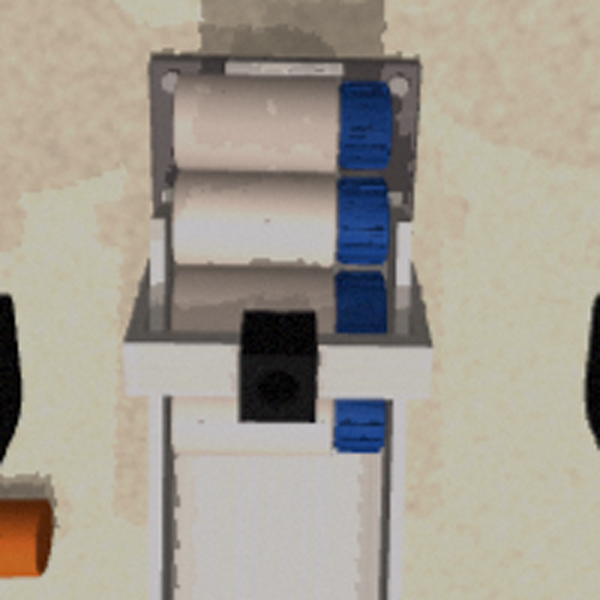

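View pics/t9c.png

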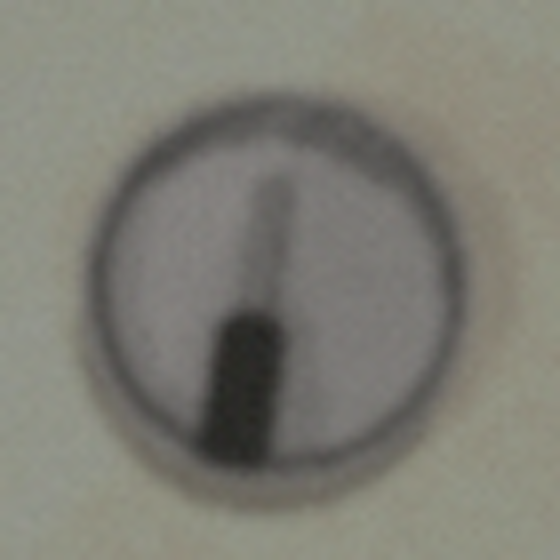

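```bash
python3 - <<'E'
from h import *
import pickle
w=pickle.load(open('w9.pkl','rb'))
C=lambda x,y:(220+(x+.5)/3-.5,200+(y+.5)/3-.5)
a=onz(w,*C(173,123),.060);b=onz(w,*C(391,125),.060); print(a,b,np.linalg.norm(a-b),(a+b)/2,np.degrees(np.arctan2(*(b-a)[1::-1])))
print('edges', onz(w,*C(258,78),.058), onz(w,*C(258,170),.062))
u=np.array([np.cos(np.radians(-9)),np.sin(np.radians(-9))]); 
for p in ((.4648,-.2198),((a+b)/2)[:2]): print(p@u if 0 else np.dot(p,u), np.dot(p,[-u[1],u[0]]))
E
```

```text
[ 0.45815151 -0.25043217  0.06      ] [ 0.46789155 -0.18909716  0.06      ] 0.06210355601780783 [ 0.46302153 -0.21976467  0.06      ] 80.97673707212482
edges [ 0.44907256 -0.22454459  0.058     ] [ 0.47516579 -0.22860229  0.062     ]
0.49346183612446276 -0.14438315791211195
0.4916997372243502 -0.1446264723595421
```

>>> jog_arm:
  plan:
    - {"x": -1.7,"y": -0.47,"z": 2.4,"wx": 0.3,"wy": -0.4,"wz": 0.7,"jaw": 8.5}
    - {"x": 0,"y": 0,"z": 3.5,"wx": 0,"wy": 0,"wz": 0,"jaw": 8.5}
    - {"x": 0,"y": 0,"z": 1,"wx": 0,"wy": 0,"wz": 0,"jaw": 8.5}
    - {"x": 0,"y": 0,"z": 0,"wx": 0,"wy": 0,"wz": 0,"jaw": 8.5}

```text
t: 8.95
tcp_pos: [0.4589, -0.2107, 0.1167]
tool_rot: [-0.001, 0.075, 0.997, 0.001]
wrist_force: [0.2, 0.2, 0.5]
gripper_width: 0.995
```

```bash
python3 - <<'E'
from h import *
import pickle
go([.4645,-.2198,.034],down(81))
w=cam('wrist','w10.png');pickle.dump(w,open('w10.pkl','wb'))
E
```

```text
t 8.95 tcp [ 0.4589 -0.2107  0.1167] shift cm [-0.71 -0.83  8.27] |d| 8.34 w 0.9947209987528721 F [0.2 0.2 0.5]
rot deg [ 0.12 -0.11  0.43]
```

View pics/w10.png

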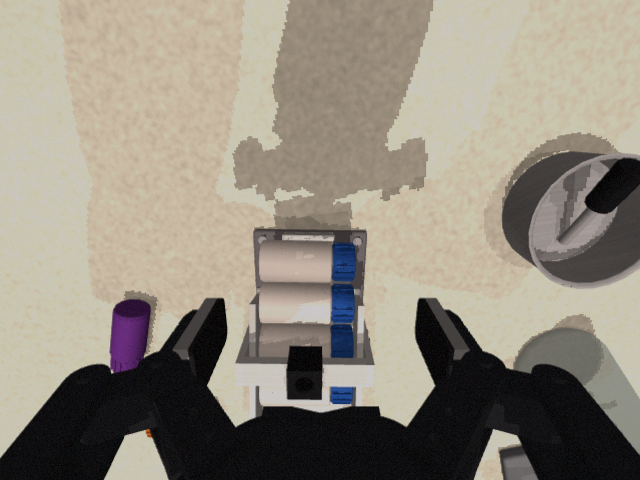

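>>> jog_arm:
  plan:
    - {"x": -0.7,"y": -0.8,"z": 0,"wx": 0,"wy": 0,"wz": 0.4,"jaw": 8.5}
    - {"x": 0,"y": 0,"z": 1.5,"wx": 0,"wy": 0,"wz": 0,"jaw": 8.5}
    - {"x": 0,"y": 0,"z": 0,"wx": 0,"wy": 0,"wz": 0,"jaw": 8.5}

```text
t: 9.3
tcp_pos: [0.4676, -0.221, 0.1072]
tool_rot: [0.003, 0.078, 0.997, -0.001]
wrist_force: [0.2, 0.8, -0.7]
gripper_width: 0.993
```

```bash
python3 - <<'E'
from h import *
go([.4645,-.2198,.034],down(81))
E
```

```text
t 9.3 tcp [ 0.4676 -0.221   0.1072] shift cm [0.37 0.07 7.32] |d| 7.33 w 0.9931293676398815 F [ 0.2  0.8 -0.7]
rot deg [-0.03  0.37  0.06]
```

>>> jog_arm:
  plan:
    - {"x": 0.3,"y": 0.05,"z": 2,"wx": 0,"wy": 0.3,"wz": 0,"jaw": 8.5}
    - {"x": 0,"y": 0,"z": 2,"wx": 0,"wy": 0,"wz": 0,"jaw": 8.5}
    - {"x": 0,"y": 0,"z": 1,"wx": 0,"wy": 0,"wz": 0,"jaw": 8.5}
    - {"x": 0,"y": 0,"z": 0,"wx": 0,"wy": 0,"wz": 0,"jaw": 8.5}

```text
t: 9.7
tcp_pos: [0.4706, -0.224, 0.0629]
tool_rot: [0.007, 0.079, 0.997, -0.003]
wrist_force: [0.4, 0.1, -0.6]
gripper_width: 0.999
```

```bash
python3 - <<'E'
from h import *
go([.4645,-.2198,.034],down(81))
w=cam('wrist','w11.png')
im=cv2.imread('pics/w11.png'); cv2.imwrite('pics/w11c.png',cv2.resize(im[230:430,170:470],None,fx=2.6,fy=2.6,interpolation=cv2.INTER_CUBIC))
E
```

```text
t 9.7 tcp [ 0.4706 -0.224   0.0629] shift cm [0.71 0.33 2.88] |d| 2.99 w 0.9987115937972559 F [ 0.4  0.1 -0.6]
rot deg [-0.27  0.81 -0.03]
```

View pics/w11c.png

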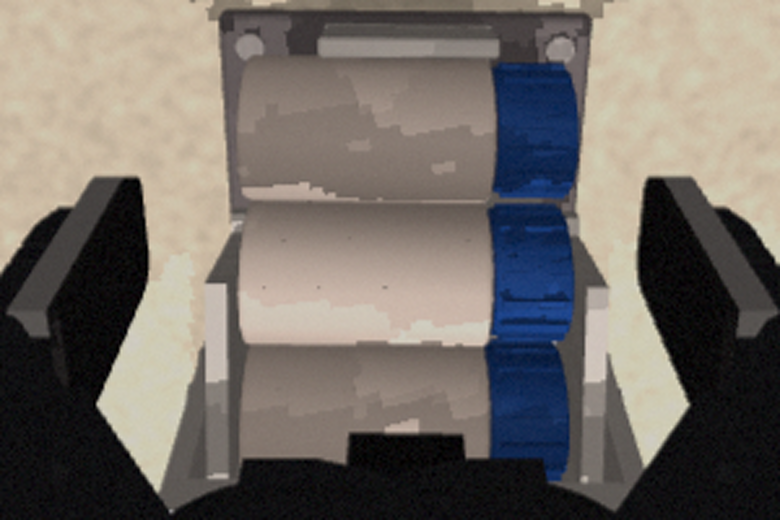

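>>> jog_arm:
  plan:
    - {"x": 0.7,"y": 0.3,"z": 0.5,"wx": -0.2,"wy": 0.8,"wz": 0,"jaw": 8.5}
    - {"x": 0.1,"y": 0.03,"z": 1,"wx": 0,"wy": 0.1,"wz": 0,"jaw": 8.5}
    - {"x": 0.1,"y": 0.03,"z": 1,"wx": 0,"wy": 0.1,"wz": 0,"jaw": 8.5}
    - {"x": 0,"y": 0,"z": 0,"wx": 0,"wy": 0,"wz": 0,"jaw": 8.5}

```text
t: 10.15
tcp_pos: [0.4643, -0.22, 0.0396]
tool_rot: [0.001, 0.079, 0.997, -0.002]
wrist_force: [-0.2, -0.6, -0.0]
gripper_width: 0.995
```

```bash
python3 - <<'E'
from h import *
go([.4645,-.2198,.034],down(81))
w=cam('wrist','w12.png')
im=cv2.imread('pics/w12.png'); cv2.imwrite('pics/w12c.png',cv2.resize(im[230:430,170:470],None,fx=2.6,fy=2.6,interpolation=cv2.INTER_CUBIC))
E
```

```text
t 10.15 tcp [ 0.4643 -0.22    0.0396] shift cm [-0.02  0.03  0.56] |d| 0.56 w 0.9953692093531815 F [-0.2 -0.6 -0. ]
rot deg [-0.17  0.08 -0.04]
```

View pics/w12c.png

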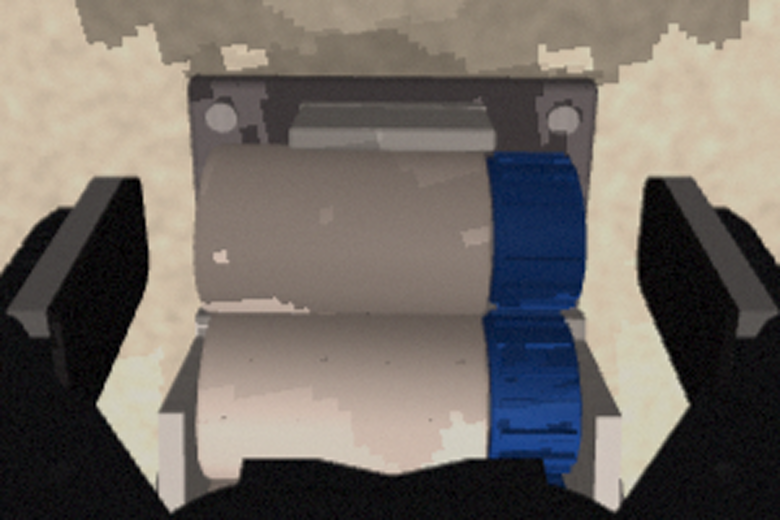

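>>> jog_arm:
  plan:
    - {"x": 0.02,"y": 0.03,"z": 0.4,"wx": 0,"wy": 0,"wz": 0,"jaw": 8}
    - {"x": 0,"y": 0,"z": 0,"wx": 0,"wy": 0,"wz": 0,"jaw": 7.2}
    - {"x": 0,"y": 0,"z": 0,"wx": 0,"wy": 0,"wz": 0,"jaw": 6.6}
    - {"x": 0,"y": 0,"z": 0,"wx": 0,"wy": 0,"wz": 0,"jaw": 6.4}

```text
t: 10.6
tcp_pos: [0.465, -0.2201, 0.0361]
tool_rot: [0.001, 0.079, 0.997, -0.002]
wrist_force: [0.3, 1.1, -0.4]
gripper_width: 0.746
```

```bash
python3 - <<'E'
from h import *
go([.4645,-.2198,.036],down(81))
w=cam('wrist','w13.png')
im=cv2.imread('pics/w13.png'); cv2.imwrite('pics/w13c.png',cv2.resize(im[230:430,170:470],None,fx=2.6,fy=2.6,interpolation=cv2.INTER_CUBIC))
E
```

```text
t 10.6 tcp [ 0.465  -0.2201  0.0361] shift cm [0.05 0.02 0.01] |d| 0.06 w 0.7459458619769835 F [ 0.3  1.1 -0.4]
rot deg [-0.19  0.17 -0.04]
```

View pics/w13c.png

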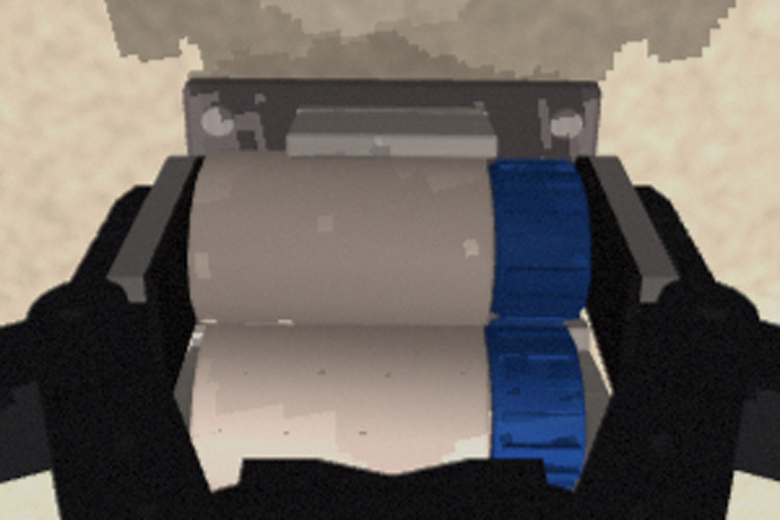

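>>> jog_arm:
  plan:
    - {"x": 0.03,"y": 0,"z": 0.2,"wx": 0,"wy": 0,"wz": 0,"jaw": 6.2}
    - {"x": 0,"y": 0,"z": 0,"wx": 0,"wy": 0,"wz": 0,"jaw": 5.5}
    - {"x": 0,"y": 0,"z": 0,"wx": 0,"wy": 0,"wz": 0,"jaw": 5}
    - {"x": 0,"y": 0,"z": 0,"wx": 0,"wy": 0,"wz": 0,"jaw": 5}

```text
t: 11.05
tcp_pos: [0.4653, -0.2203, 0.0347]
tool_rot: [0.002, 0.079, 0.997, -0.002]
wrist_force: [0.2, 0.1, 0.2]
gripper_width: 0.698
```

```bash
python3 - <<'E'
from h import *
go([.4645,-.2198,.036],down(81))
E
```

```text
t 11.05 tcp [ 0.4653 -0.2203  0.0347] shift cm [ 0.08  0.04 -0.13] |d| 0.16 w 0.6980874846639272 F [0.2 0.1 0.2]
rot deg [-0.22  0.26 -0.04]
```

>>> jog_arm:
  plan:
    - {"x": 0,"y": 0,"z": -0.6,"wx": 0,"wy": 0,"wz": 0,"jaw": 5}
    - {"x": 0,"y": 0,"z": -1,"wx": 0,"wy": 0,"wz": 0,"jaw": 5}
    - {"x": 0,"y": 0,"z": -1.2,"wx": 0,"wy": 0,"wz": 0,"jaw": 5}
    - {"x": 0,"y": 0,"z": -1.5,"wx": 0,"wy": 0,"wz": 0,"jaw": 5}
    - {"x": 0,"y": 0,"z": -2,"wx": 0,"wy": 0,"wz": 0,"jaw": 5}
    - {"x": 0,"y": 0,"z": 0,"wx": 0,"wy": 0,"wz": 0,"jaw": 5}

```text
t: 11.65
tcp_pos: [0.4647, -0.2199, 0.1022]
tool_rot: [0.002, 0.079, 0.997, -0.002]
wrist_force: [0.4, -0.9, -1.0]
gripper_width: 0.705
```

```bash
python3 - <<'E'
from h import *
go([.4645,-.2198,.2],down(81))
w=cam('wrist','w14.png')
s=cam('scene','s14.png'); im=cv2.imread('pics/s14.png'); cv2.imwrite('pics/s14c.png',cv2.resize(im[200:350,200:350],None,fx=4,fy=4,interpolation=cv2.INTER_CUBIC))
E
```

```text
t 11.65 tcp [ 0.4647 -0.2199  0.1022] shift cm [-0.02 -0.03 -9.78] |d| 9.78 w 0.7054572093618917 F [ 0.4 -0.9 -1. ]
rot deg [-0.21  0.22 -0.04]
```

View pics/w14.png

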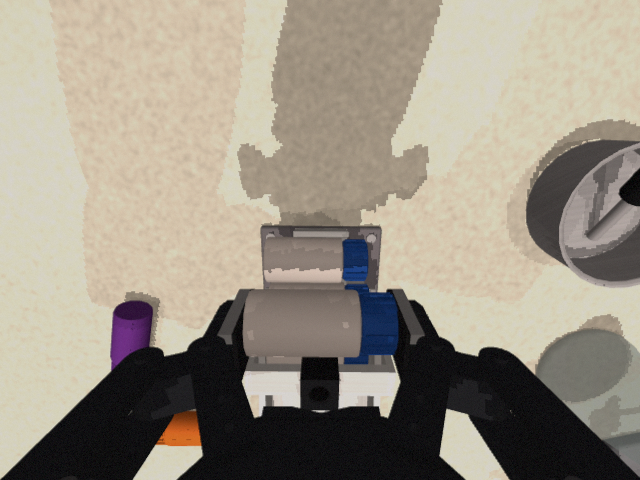

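View pics/s14c.png

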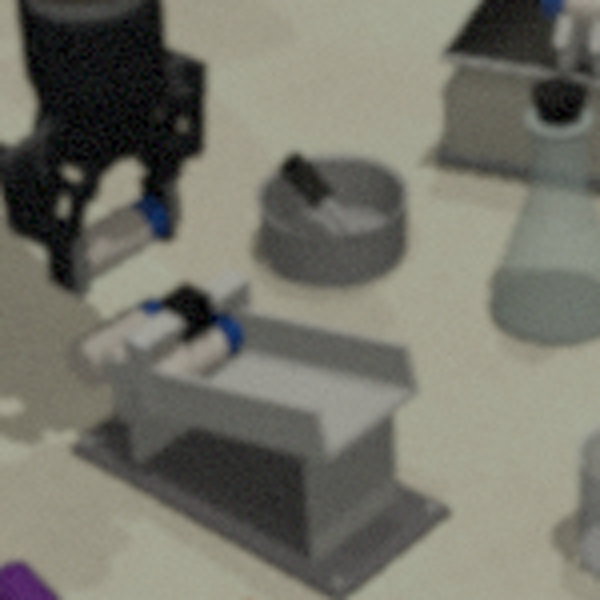

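```bash
python3 - <<'E'
from h import *
print(arm.observe()['joint_positions'].round(3))
E
```

```text
[-0.441  0.361 -0.189  1.021 -0.002 -0.283]
```

>>> jog_arm:
  plan:
    - {"x": 0,"y": 0,"z": -4.5,"wx": 0,"wy": 0,"wz": 0,"jaw": 5}
    - {"x": 0,"y": 0,"z": -4.5,"wx": 0,"wy": 0,"wz": 0,"jaw": 5}
    - {"x": 0,"y": 1.5,"z": -4,"wx": 0,"wy": 0,"wz": 0,"jaw": 5}
    - {"x": 0,"y": 3,"z": 0,"wx": 0,"wy": 0,"wz": -6,"jaw": 5}
    - {"x": 0,"y": 4,"z": 0,"wx": 0,"wy": 0,"wz": 0,"jaw": 5}
    - {"x": 0,"y": 4.5,"z": 0,"wx": 0,"wy": 0,"wz": 0,"jaw": 5}
    - {"x": 0,"y": 4.5,"z": 0,"wx": 0,"wy": 0,"wz": 0,"jaw": 5}
    - {"x": 0,"y": 4.5,"z": 0,"wx": 0,"wy": 0,"wz": 0,"jaw": 5}

```text
t: 12.55
tcp_pos: [0.4761, 0.0035, 0.2259]
tool_rot: [-0.007, 0.031, 0.999, 0.001]
wrist_force: [1.1, -0.3, -1.3]
gripper_width: 0.706
```

```bash
python3 - <<'E'
from h import *
go([.545,.32,.24],down(191))
E
```

```text
t 12.55 tcp [0.4761 0.0035 0.2259] shift cm [-4.9  32.02 -1.42] |d| 32.42 w 0.7058220209211096 F [ 1.1 -0.3 -1.3]
rot deg [   0.84   -0.49 -104.54]
```

>>> jog_arm:
  plan:
    - {"x": -0.7,"y": 4.5,"z": -0.2,"wx": 0,"wy": 0,"wz": 0,"jaw": 5}
    - {"x": -0.7,"y": 4.5,"z": -0.2,"wx": 0,"wy": 0,"wz": 0,"jaw": 5}
    - {"x": -0.7,"y": 4.5,"z": -0.2,"wx": 0,"wy": 0,"wz": 0,"jaw": 5}
    - {"x": -0.7,"y": 4.5,"z": -0.2,"wx": 0,"wy": 0,"wz": 0,"jaw": 5}
    - {"x": -0.7,"y": 4.5,"z": -0.2,"wx": 0,"wy": 0,"wz": 0,"jaw": 5}
    - {"x": -0.7,"y": 4.5,"z": -0.2,"wx": 0,"wy": 0,"wz": 0,"jaw": 5}
    - {"x": -0.7,"y": 4,"z": -0.2,"wx": 0,"wy": 0,"wz": 0,"jaw": 5}
    - {"x": 0,"y": 0,"z": 0,"wx": 0,"wy": 0,"wz": -6,"jaw": 5}

```text
t: 13.35
tcp_pos: [0.5395, 0.3273, 0.2268]
tool_rot: [-0.015, -0.026, 1.0, -0.001]
wrist_force: [1.0, -1.0, -0.9]
gripper_width: 0.7
```

>>> jog_arm:
  plan:
    - {"x": 0,"y": 0,"z": 0,"wx": 0,"wy": 0,"wz": -8.5,"jaw": 5}
    - {"x": 0,"y": 0,"z": 0,"wx": 0,"wy": 0,"wz": -8.5,"jaw": 5}
    - {"x": 0,"y": 0,"z": 0,"wx": 0,"wy": 0,"wz": -8.5,"jaw": 5}
    - {"x": 0,"y": 0,"z": 0,"wx": 0,"wy": 0,"wz": -8.5,"jaw": 5}
    - {"x": 0,"y": 0,"z": 0,"wx": 0,"wy": 0,"wz": -8.5,"jaw": 5}
    - {"x": 0,"y": 0,"z": 0,"wx": 0,"wy": 0,"wz": -8.5,"jaw": 5}
    - {"x": 0,"y": 0,"z": 0,"wx": 0,"wy": 0,"wz": -8.5,"jaw": 5}
    - {"x": 0,"y": 0,"z": 0,"wx": 0,"wy": 0,"wz": -8.5,"jaw": 5}

```text
t: 14.15
tcp_pos: [0.5344, 0.3285, 0.2103]
tool_rot: [-0.026, -0.585, 0.811, 0.009]
wrist_force: [0.7, 0.3, -0.4]
gripper_width: 0.703
```

```bash
python3 - <<'E'
from h import *
go([.545,.32,.24],down(191))
E
```

```text
t 14.15 tcp [0.5344 0.3285 0.2103] shift cm [ 0.57 -1.14 -3.01] |d| 3.27 w 0.7025017201700963 F [ 0.7  0.3 -0.4]
rot deg [  2.94  -1.13 -29.37]
```

>>> jog_arm:
  plan:
    - {"x": 0,"y": 0,"z": -1,"wx": 1,"wy": 0,"wz": -8.4,"jaw": 5}
    - {"x": 0,"y": 0,"z": -1,"wx": 1,"wy": 0,"wz": -8.4,"jaw": 5}
    - {"x": 0,"y": 0,"z": -1,"wx": 1,"wy": -0.5,"wz": -8.4,"jaw": 5}
    - {"x": 0.6,"y": -1,"z": -0.3,"wx": 0.5,"wy": 0,"wz": -5,"jaw": 5}
    - {"x": 0,"y": 0,"z": 0,"wx": 0,"wy": 0,"wz": 0,"jaw": 5}

```text
t: 14.65
tcp_pos: [0.5436, 0.3229, 0.2347]
tool_rot: [0.009, 0.781, -0.625, 0.004]
wrist_force: [1.0, 0.1, -0.2]
gripper_width: 0.707
```

```bash
python3 - <<'E'
from h import *
import pickle
go([.545,.32,.24],down(191))
w=cam('wrist','w15.png');pickle.dump(w,open('w15.pkl','wb'))
E
```

```text
t 14.65 tcp [0.5436 0.3229 0.2347] shift cm [ 0.32 -0.07 -0.53] |d| 0.62 w 0.706713280593537 F [ 1.   0.1 -0.2]
rot deg [ 0.49 -1.03  1.65]
```

View pics/w15.png

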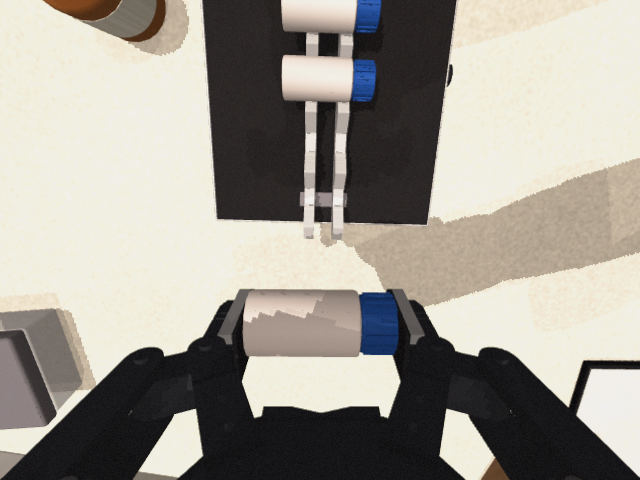

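```bash
python3 - <<'E'
import cv2
im=cv2.imread('pics/w15.png'); cv2.imwrite('pics/w15c.png',cv2.resize(im[45:245,260:400],None,fx=3,fy=3,interpolation=cv2.INTER_CUBIC))
E
```

```text
(no output)
```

View pics/w15c.png

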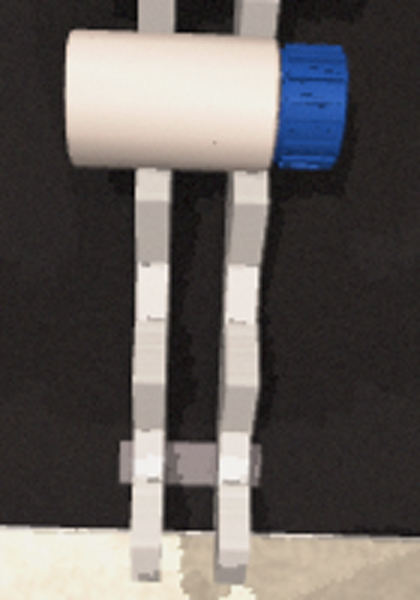

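```bash
python3 - <<'E'
from h import *
import pickle
w=pickle.load(open('w15.pkl','rb'))
C=lambda x,y:(260+(x+.5)/3-.5,45+(y+.5)/3-.5)
W=lambda x,y,z:onz(w,*C(x,y),z)
a=W(66,98,.133);b=W(347,105,.133);print('v5',a,b,np.linalg.norm(a-b),(a+b)/2,'xdir',np.degrees(np.arctan2(*(a-b)[1::-1])))
c5=(a+b)/2
print('v5 edges',W(170,31,.135),W(170,168,.135), (W(170,31,.133)+W(170,168,.137))/2)
for z in (.112,.116):
  print(z,'na',W(197,293,z),'nb',W(191,457,z),'sp',np.linalg.norm(W(197,293,z)-W(191,457,z)), 'rail w',np.linalg.norm(W(134,293,z)-W(258,293,z)))
  d=W(191,457,z)-W(197,293,z); print(np.degrees(np.arctan2(d[1],d[0])))
# platform edge
e1=onz(w,217,219,.094);e2=onz(w,428,225,.094);print('edge',e1,e2,np.linalg.norm(e1-e2),np.degrees(np.arctan2(*(e1-e2)[1::-1])))
mid=(e1+e2)/2; print(mid)
for a0 in (10,10.5,11):
  y=np.array([-np.sin(np.radians(a0)),np.cos(np.radians(a0))]); print(a0,'from edge b',mid[:2]-y*(.113-.084),'a',mid[:2]-y*(.113-.042),'v5',mid[:2]-y*.113,' from v5: a',c5[:2]+.042*y,'b',c5[:2]+.084*y)
E
```

```text
v5 [0.59338328 0.22014188 0.133     ] [0.53146017 0.20768821 0.133     ] 0.06316300598320795 [0.56242172 0.21391504 0.133     ] xdir 11.371350732924556
v5 edges [0.57344783 0.20220445 0.135     ] [0.56746212 0.22945241 0.135     ] [0.5704795  0.21571677 0.135     ]
0.112 na [0.55465641 0.25574635 0.112     ] nb [0.5466992  0.29789562 0.112     ] sp 0.04289380034876073 rail w 0.031935134274896484
100.69084100919554
0.116 na [0.55478227 0.25558887 0.116     ] nb [0.54694426 0.29710674 0.116     ] sp 0.042251241905797716 rail w 0.03145673902922816
100.69084100919561
edge [0.63279313 0.34097251 0.094     ] [0.4488636  0.30594185 0.094     ] 0.18723573009196104 10.783233355662988
[0.54082837 0.32345718 0.094     ]
10 from edge b [0.54586417 0.29489776] a [0.55315739 0.25353583] v5 [0.56045061 0.21217391]  from v5: a [0.5551285  0.25527697] b [0.54783528 0.2966389 ]
10.5 from edge b [0.5461132  0.29494279] a [0.55376709 0.25364608] v5 [0.56142098 0.21234938]  from v5: a [0.55476783 0.25521175] b [0.54711394 0.29650846]
11 from edge b [0.54636183 0.29498999] a [0.55437581 0.25376165] v5 [0.56238978 0.21253331]  from v5: a [0.55440775 0.25514339] b [0.54639377 0.29637173]
```

```bash
python3 - <<'E'
from h import *
import pickle
w=pickle.load(open('w15.pkl','rb')); o=arm.observe(); R=Rt(o); tcp=o['tcp_pos']
im=cv2.imread('pics/w15.png').astype(int)
col=im[270:380,285:330].mean(1).sum(1); print([(270+i,int(v)) for i,v in enumerate(col) if 14<i<26 or 78<i<95])
for h in (.017,.021,.025):
  # intersect rays w/ plane tool z=-h
  def X(u,v):
    p,d=ray(w,u,v); a=R.T@(p-tcp); b=R.T@d; return a+b*(-h-a[2])/b[2]
  print(h,X(321,290).round(4),X(321,356).round(4),X(244,322).round(4),X(398,322).round(4))
E
```

```text
[(285, 689), (286, 690), (287, 691), (288, 691), (289, 506), (290, 362), (291, 357), (292, 376), (293, 392), (294, 405), (295, 428), (349, 434), (350, 430), (351, 424), (352, 418), (353, 413), (354, 407), (355, 401), (356, 459), (357, 680), (358, 704), (359, 704), (360, 705), (361, 705), (362, 704), (363, 704), (364, 703)]
0.017 [ 0.0146 -0.0013 -0.017 ] [-0.0192 -0.0012 -0.017 ] [-0.0012 -0.0351 -0.017 ] [-0.0011  0.0325 -0.017 ]
0.021 [ 0.0167 -0.0013 -0.021 ] [-0.0159 -0.0012 -0.021 ] [ 0.0014 -0.034  -0.021 ] [ 0.0015  0.0314 -0.021 ]
0.025 [ 0.0189 -0.0013 -0.025 ] [-0.0127 -0.0012 -0.025 ] [ 0.0041 -0.0329 -0.025 ] [ 0.0042  0.0304 -0.025 ]
```

```bash
python3 - <<'E'
from h import *
go([.547,.2968,.18],down(190.7))
E
```

```text
t 14.7 tcp [0.5429 0.3232 0.2344] shift cm [2.57 0.12 5.49] |d| 6.06 w 0.7066889017055051 F [-0.6  0.1  0.1]
rot deg [ 0.56 -1.02  1.88]
```

>>> jog_arm:
  plan:
    - {"x": 2.5,"y": 0.1,"z": 0,"wx": 0.5,"wy": -1,"wz": 1.9,"jaw": 5}
    - {"x": 0,"y": 0,"z": 2.5,"wx": 0,"wy": 0,"wz": 0,"jaw": 5}
    - {"x": 0,"y": 0,"z": 2.5,"wx": 0,"wy": 0,"wz": 0,"jaw": 5}
    - {"x": 0,"y": 0,"z": 0,"wx": 0,"wy": 0,"wz": 0,"jaw": 5}

```text
t: 15.1
tcp_pos: [0.545, 0.2982, 0.1799]
tool_rot: [0.003, 0.767, -0.641, -0.002]
wrist_force: [0.3, -0.1, -0.7]
gripper_width: 0.705
```

```bash
python3 - <<'E'
from h import *
go([.547,.2968,.15],down(190.7))
E
```

```text
t 15.1 tcp [0.545  0.2982 0.1799] shift cm [ 0.17 -0.19  2.99] |d| 3.0 w 0.7051250571209252 F [ 0.3 -0.1 -0.7]
rot deg [ 0.4  -0.01 -0.5 ]
```

>>> jog_arm:
  plan:
    - {"x": 0.17,"y": -0.2,"z": 1.5,"wx": 0.4,"wy": 0,"wz": -0.5,"jaw": 5}
    - {"x": 0,"y": 0,"z": 1.5,"wx": 0,"wy": 0,"wz": 0,"jaw": 5}
    - {"x": 0,"y": 0,"z": 1,"wx": 0,"wy": 0,"wz": 0,"jaw": 5}
    - {"x": 0,"y": 0,"z": 0,"wx": 0,"wy": 0,"wz": 0,"jaw": 5}

```text
t: 15.5
tcp_pos: [0.5461, 0.2977, 0.1391]
tool_rot: [0.001, 0.769, -0.639, -0.001]
wrist_force: [-0.3, 0.1, -0.6]
gripper_width: 0.708
```

```bash
python3 - <<'E'
from h import *
go([.547,.2968,.1097],down(190.7))
w=cam('wrist','w16.png')
im=cv2.imread('pics/w16.png'); cv2.imwrite('pics/w16c.png',cv2.resize(im[180:400,170:470],None,fx=2.6,fy=2.6,interpolation=cv2.INTER_CUBIC))
E
```

```text
t 15.5 tcp [0.5461 0.2977 0.1391] shift cm [ 0.11 -0.08  2.94] |d| 2.94 w 0.7075590929577151 F [-0.3  0.1 -0.6]
rot deg [ 0.15 -0.   -0.19]
```

View pics/w16c.png

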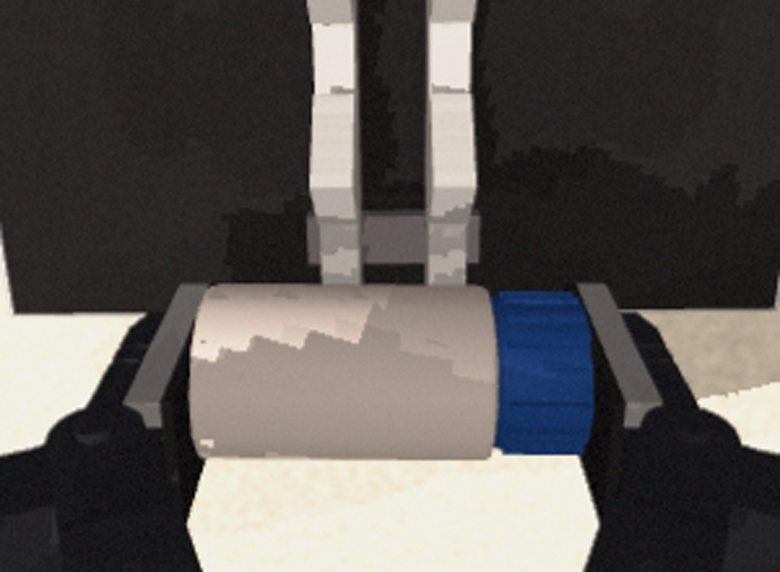

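>>> jog_arm:
  plan:
    - {"x": 0.1,"y": -0.08,"z": 1,"wx": 0,"wy": 0,"wz": 0,"jaw": 5}
    - {"x": 0,"y": 0,"z": 0.9,"wx": 0,"wy": 0,"wz": 0,"jaw": 5}
    - {"x": 0,"y": 0,"z": 0.3,"wx": 0,"wy": 0,"wz": 0,"jaw": 5}
    - {"x": 0,"y": 0,"z": 0,"wx": 0,"wy": 0,"wz": 0,"jaw": 5}

```text
t: 15.95
tcp_pos: [0.5489, 0.2982, 0.1187]
tool_rot: [-0.002, 0.769, -0.639, 0.0]
wrist_force: [-0.4, -0.4, -0.1]
gripper_width: 0.708
```

```bash
python3 - <<'E'
from h import *
go([.547,.2968,.1097],down(190.7))
E
```

```text
t 15.95 tcp [0.5489 0.2982 0.1187] shift cm [0.1  0.21 0.9 ] |d| 0.93 w 0.7083052652684205 F [-0.4 -0.4 -0.1]
rot deg [-0.16  0.1  -0.2 ]
```

>>> jog_arm:
  plan:
    - {"x": 0.1,"y": 0.2,"z": 0.4,"wx": -0.15,"wy": 0,"wz": 0,"jaw": 5}
    - {"x": 0,"y": 0,"z": 0.2,"wx": 0,"wy": 0,"wz": 0,"jaw": 5}
    - {"x": 0,"y": 0,"z": 0,"wx": 0,"wy": 0,"wz": 0,"jaw": 5}

```text
t: 16.25
tcp_pos: [0.5472, 0.2968, 0.1127]
tool_rot: [-0.001, 0.769, -0.64, -0.001]
wrist_force: [-0.5, -0.0, -0.2]
gripper_width: 0.703
```

```bash
python3 - <<'E'
from h import *
go([.547,.2968,.1097],down(190.7))
w=cam('scene','s17.png')
im=cv2.imread('pics/s17.png'); cv2.imwrite('pics/s17c.png',cv2.resize(im[140:240,300:420],None,fx=6,fy=6,interpolation=cv2.INTER_CUBIC))
E
```

```text
t 16.25 tcp [0.5472 0.2968 0.1127] shift cm [0.   0.02 0.3 ] |d| 0.3 w 0.7026256093566304 F [-0.5 -0.  -0.2]
rot deg [-0.03  0.12 -0.21]
```

View pics/s17c.png

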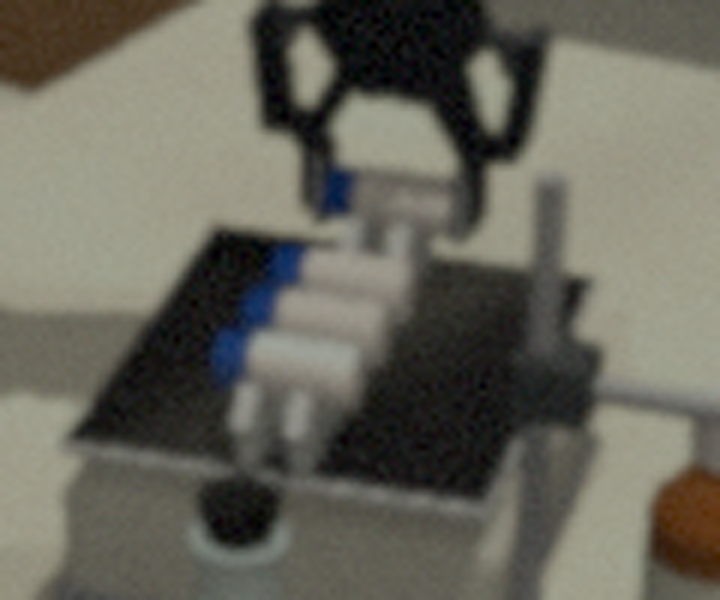

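>>> jog_arm:
  plan:
    - {"x": 0,"y": 0,"z": 0.1,"wx": 0,"wy": 0,"wz": 0,"jaw": 5}
    - {"x": 0,"y": 0,"z": 0.1,"wx": 0,"wy": 0,"wz": 0,"jaw": 5}
    - {"x": 0,"y": 0,"z": 0,"wx": 0,"wy": 0,"wz": 0,"jaw": 5}

```text
t: 16.6
tcp_pos: [0.5476, 0.2971, 0.1113]
tool_rot: [-0.001, 0.769, -0.639, -0.0]
wrist_force: [-1.0, 0.5, -0.4]
gripper_width: 0.705
```

>>> jog_arm:
  plan:
    - {"x": 0,"y": 0,"z": 0.1,"wx": 0,"wy": 0,"wz": 0,"jaw": 5}
    - {"x": 0,"y": 0,"z": 0,"wx": 0,"wy": 0,"wz": 0,"jaw": 5}

```text
t: 16.8
tcp_pos: [0.5478, 0.2975, 0.1109]
tool_rot: [-0.002, 0.769, -0.639, -0.0]
wrist_force: [-0.0, -0.5, 1.0]
gripper_width: 0.707
```

>>> jog_arm:
  plan:
    - {"x": 0,"y": 0,"z": 0.1,"wx": 0,"wy": 0,"wz": 0,"jaw": 5}
    - {"x": 0,"y": 0,"z": 0,"wx": 0,"wy": 0,"wz": 0,"jaw": 5}

```text
t: 17.0
tcp_pos: [0.548, 0.2979, 0.1104]
tool_rot: [-0.003, 0.769, -0.639, -0.0]
wrist_force: [-0.1, 0.8, 0.3]
gripper_width: 0.699
```

>>> jog_arm:
  plan:
    - {"x": 0,"y": 0,"z": 0.1,"wx": 0,"wy": 0,"wz": 0,"jaw": 5}
    - {"x": 0,"y": 0,"z": 0,"wx": 0,"wy": 0,"wz": 0,"jaw": 5}

```text
t: 17.2
tcp_pos: [0.5481, 0.2983, 0.11]
tool_rot: [-0.003, 0.769, -0.639, -0.0]
wrist_force: [0.4, 0.9, -0.1]
gripper_width: 0.701
```

>>> jog_arm:
  plan:
    - {"x": 0.12,"y": 0.05,"z": 0.15,"wx": 0,"wy": 0.15,"wz": 0,"jaw": 5}
    - {"x": 0,"y": 0,"z": 0,"wx": 0,"wy": 0,"wz": 0,"jaw": 5}

```text
t: 17.4
tcp_pos: [0.5482, 0.2984, 0.1101]
tool_rot: [-0.004, 0.769, -0.639, 0.0]
wrist_force: [-0.1, -0.3, -1.0]
gripper_width: 0.701
```

```bash
python3 - <<'E'
from h import *
go([.547,.2968,.1097],down(190.7))
w=cam('wrist','w18.png')
im=cv2.imread('pics/w18.png'); cv2.imwrite('pics/w18c.png',cv2.resize(im[180:400,170:470],None,fx=2.6,fy=2.6,interpolation=cv2.INTER_CUBIC))
E
```

```text
t 17.4 tcp [0.5482 0.2984 0.1101] shift cm [0.13 0.15 0.04] |d| 0.2 w 0.7007753237359023 F [-0.1 -0.3 -1. ]
rot deg [-0.38  0.27 -0.13]
```

View pics/w18c.png

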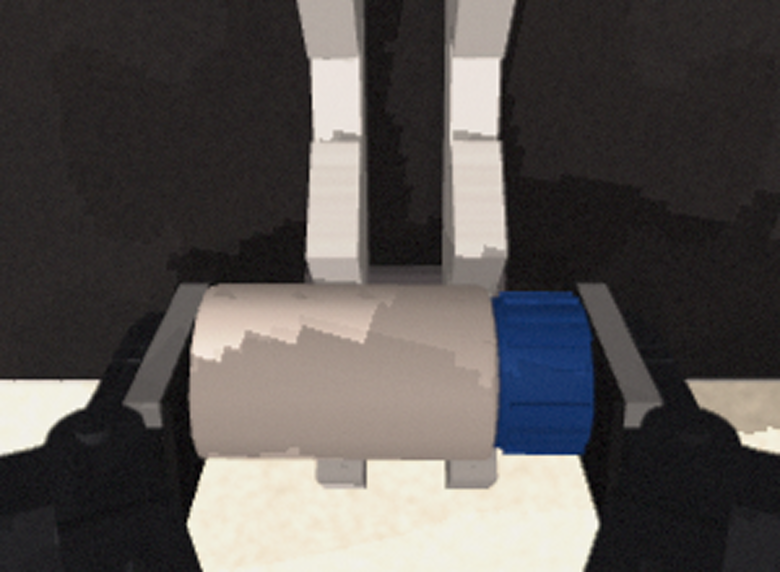

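>>> jog_arm:
  plan:
    - {"x": 0.25,"y": 0.2,"z": 0.2,"wx": -0.4,"wy": 0.3,"wz": 0,"jaw": 5}
    - {"x": 0,"y": 0,"z": 0,"wx": 0,"wy": 0,"wz": 0,"jaw": 5}

```text
t: 17.65
tcp_pos: [0.5485, 0.2985, 0.1101]
tool_rot: [-0.004, 0.77, -0.638, -0.0]
wrist_force: [-0.0, 0.1, 0.0]
gripper_width: 0.7
```

```bash
python3 - <<'E'
from h import *
go([.547,.2968,.1097],down(190.7))
E
```

```text
t 17.65 tcp [0.5485 0.2985 0.1101] shift cm [0.14 0.18 0.04] |d| 0.24 w 0.7002463648092621 F [-0.   0.1  0. ]
rot deg [-0.31  0.28 -0.05]
```

>>> jog_arm:
  plan:
    - {"x": 0.2,"y": 0,"z": 0.2,"wx": 0,"wy": 0.3,"wz": 0,"jaw": 5}

```text
t: 17.75
tcp_pos: [0.5489, 0.2983, 0.1098]
tool_rot: [-0.004, 0.77, -0.638, 0.001]
wrist_force: [-6.8, 5.7, 16.6]
gripper_width: 0.706
```

```bash
python3 - <<'E'
from h import *
go([.547,.2968,.1097],down(190.7)); print(arm.observe()['moment'])
E
```

```text
t 17.75 tcp [0.5489 0.2983 0.1098] shift cm [0.11 0.22 0.  ] |d| 0.24 w 0.7062468289973067 F [-6.8  5.7 16.6]
rot deg [-0.39  0.19  0.  ]
[1.06272626 1.49830367 0.02875494]
```

>>> jog_arm:
  plan:
    - {"x": 0,"y": 0,"z": 0,"wx": 0,"wy": 0,"wz": 0,"jaw": 5}
    - {"x": 0,"y": 0,"z": 0,"wx": 0,"wy": 0,"wz": 0,"jaw": 6.6}
    - {"x": 0,"y": 0,"z": 0,"wx": 0,"wy": 0,"wz": 0,"jaw": 7.5}
    - {"x": 0,"y": 0,"z": 0,"wx": 0,"wy": 0,"wz": 0,"jaw": 8}

```text
t: 18.15
tcp_pos: [0.5482, 0.2966, 0.108]
tool_rot: [-0.002, 0.77, -0.638, 0.001]
wrist_force: [0.5, 0.4, 0.1]
gripper_width: 0.937
```

```bash
python3 - <<'E'
from h import *
go([.547,.2968,.1097],down(190.7)); print(arm.observe()['moment'])
w=cam('wrist','w19.png')
im=cv2.imread('pics/w19.png'); cv2.imwrite('pics/w19c.png',cv2.resize(im[180:400,170:470],None,fx=2.6,fy=2.6,interpolation=cv2.INTER_CUBIC))
E
```

```text
t 18.15 tcp [0.5482 0.2966 0.108 ] shift cm [-0.04  0.11 -0.17] |d| 0.21 w 0.9367536289211958 F [0.5 0.4 0.1]
rot deg [-0.22  0.   -0.04]
[ 0.003944    0.01083752 -0.03492762]
```

View pics/w19c.png

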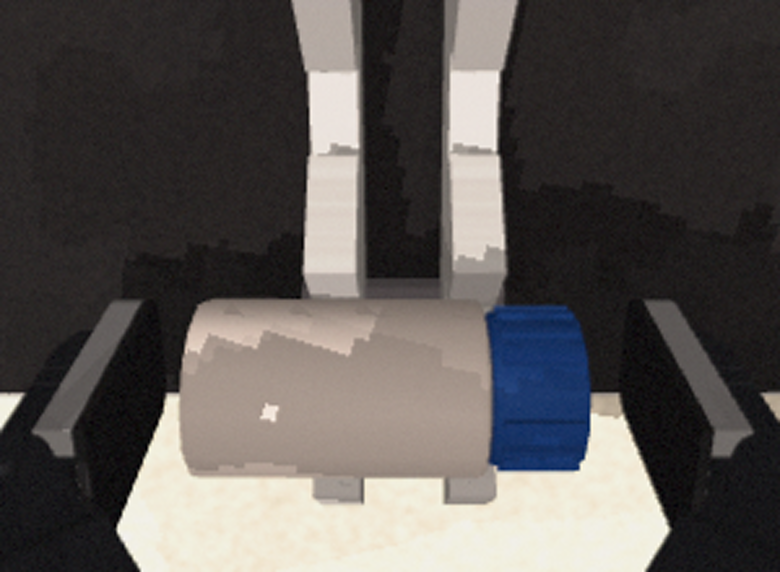

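>>> jog_arm:
  plan:
    - {"x": 0,"y": 0.1,"z": 0,"wx": 0,"wy": 0,"wz": 0,"jaw": 8.5}
    - {"x": 0,"y": 0,"z": -1,"wx": 0,"wy": 0,"wz": 0,"jaw": 8.5}
    - {"x": 0,"y": 0,"z": -2,"wx": 0,"wy": 0,"wz": 0,"jaw": 8.5}
    - {"x": 0,"y": 0,"z": -3.5,"wx": 0,"wy": 0,"wz": 0,"jaw": 8.5}
    - {"x": 0,"y": 0,"z": -4,"wx": 0,"wy": 0,"wz": 0,"jaw": 8.5}
    - {"x": 0,"y": 0,"z": -3,"wx": 0,"wy": 0,"wz": 0,"jaw": 8.5}
    - {"x": 0,"y": 0,"z": 0,"wx": 0,"wy": 0,"wz": 0,"jaw": 8.5}

```text
t: 18.9
tcp_pos: [0.5455, 0.2947, 0.2481]
tool_rot: [0.001, 0.769, -0.639, 0.001]
wrist_force: [0.3, 0.1, 1.7]
gripper_width: 0.996
```

```bash
python3 - <<'E'
from h import *
import pickle
go([.4645,-.2198,.235],down(81)); 
w=cam('wrist','w20.png');pickle.dump(w,open('w20.pkl','wb'))
E
```

```text
t 18.9 tcp [0.5455 0.2947 0.2481] shift cm [49.08 17.42  1.45] |d| 52.1 w 0.9960330662785455 F [0.3 0.1 1.7]
rot deg [-9.000e-02 -1.500e-01  1.096e+02]
```

View pics/w20.png

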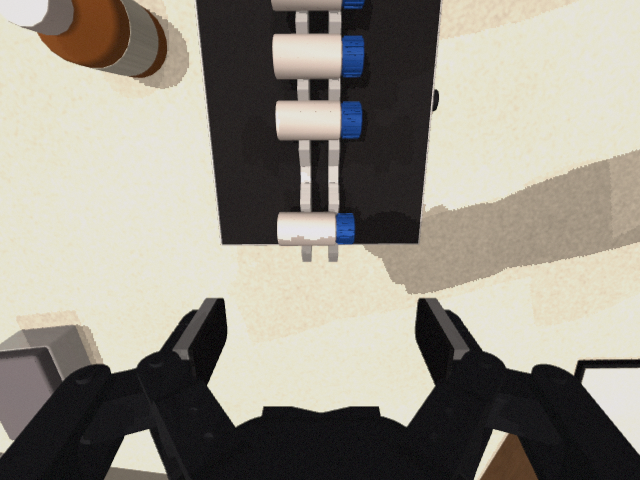

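>>> jog_arm:
  plan:
    - {"x": 4,"y": 1.4,"z": 0,"wx": 0,"wy": 0,"wz": 0,"jaw": 8.5}
    - {"x": 4.3,"y": 1.5,"z": 0,"wx": 0,"wy": 0,"wz": 0,"jaw": 8.5}
    - {"x": 4.3,"y": 1.5,"z": 0,"wx": 0,"wy": 0,"wz": 0,"jaw": 8.5}
    - {"x": 4.3,"y": 1.5,"z": 0,"wx": 0,"wy": 0,"wz": 0,"jaw": 8.5}
    - {"x": 4.3,"y": 1.5,"z": 0,"wx": 0,"wy": 0,"wz": 0,"jaw": 8.5}
    - {"x": 4.3,"y": 1.5,"z": 0,"wx": 0,"wy": 0,"wz": 0,"jaw": 8.5}
    - {"x": 4.3,"y": 1.5,"z": 0,"wx": 0,"wy": 0,"wz": 0,"jaw": 8.5}
    - {"x": 4.3,"y": 1.5,"z": 0,"wx": 0,"wy": 0,"wz": 0,"jaw": 8.5}

```text
t: 19.75
tcp_pos: [0.4856, -0.0694, 0.2384]
tool_rot: [0.007, 0.774, -0.634, -0.004]
wrist_force: [0.9, -0.0, 0.8]
gripper_width: 0.998
```

>>> jog_arm:
  plan:
    - {"x": 4,"y": 1.5,"z": 0,"wx": 0,"wy": 0,"wz": 0,"jaw": 8.5}
    - {"x": 4,"y": 1.5,"z": 0,"wx": 0,"wy": 0,"wz": 0,"jaw": 8.5}
    - {"x": 0,"y": 0,"z": -0.2,"wx": 0,"wy": 0,"wz": 8.5,"jaw": 8.5}
    - {"x": 0,"y": 0,"z": -0.2,"wx": 0,"wy": 0,"wz": 8.5,"jaw": 8.5}
    - {"x": 0,"y": 0,"z": -0.2,"wx": 0,"wy": 0,"wz": 8.5,"jaw": 8.5}
    - {"x": 0,"y": 0,"z": -0.2,"wx": 0,"wy": 0,"wz": 8.5,"jaw": 8.5}
    - {"x": 0,"y": 0,"z": -0.2,"wx": 0,"wy": 0,"wz": 8.5,"jaw": 8.5}
    - {"x": 0,"y": 0,"z": -0.2,"wx": 0,"wy": 0,"wz": 8.5,"jaw": 8.5}

```text
t: 20.55
tcp_pos: [0.4619, -0.1637, 0.2416]
tool_rot: [-0.016, -0.418, 0.908, 0.007]
wrist_force: [-0.3, -0.3, -0.4]
gripper_width: 0.995
```

```bash
python3 - <<'E'
from h import *
go([.4645,-.2198,.2],down(81)); 
E
```

```text
t 20.55 tcp [ 0.4619 -0.1637  0.2416] shift cm [ 4.   -3.95  4.16] |d| 6.99 w 0.9946273290382497 F [-0.3 -0.3 -0.4]
rot deg [ 0.65 -1.93 58.48]
```

>>> jog_arm:
  plan:
    - {"x": 0,"y": 0,"z": 0,"wx": 0,"wy": 0,"wz": 8.5,"jaw": 8.5}
    - {"x": 0,"y": 0,"z": 0,"wx": 0,"wy": 0,"wz": 8.5,"jaw": 8.5}
    - {"x": 0,"y": 0,"z": 0,"wx": 0,"wy": 0,"wz": 8.5,"jaw": 8.5}
    - {"x": 0,"y": 0,"z": 0,"wx": 0,"wy": 0,"wz": 8.5,"jaw": 8.5}
    - {"x": 0,"y": 0,"z": 0,"wx": 0,"wy": 0,"wz": 8.5,"jaw": 8.5}
    - {"x": 0,"y": 0,"z": 0,"wx": 0,"wy": 0,"wz": 8.5,"jaw": 8.5}
    - {"x": 0,"y": 0,"z": 0,"wx": 0,"wy": 0,"wz": 5,"jaw": 8.5}
    - {"x": 0,"y": 0,"z": 0,"wx": 0,"wy": 0,"wz": 0,"jaw": 8.5}

```text
t: 21.35
tcp_pos: [0.4553, -0.1619, 0.2325]
tool_rot: [-0.026, 0.064, 0.998, 0.001]
wrist_force: [-0.5, -0.1, -1.2]
gripper_width: 0.996
```

```bash
python3 - <<'E'
from h import *
go([.4645,-.2198,.185],down(81)); 
E
```

```text
t 21.35 tcp [ 0.4553 -0.1619  0.2325] shift cm [-1.9  -5.62  4.67] |d| 7.55 w 0.9963998795563463 F [-0.5 -0.1 -1.2]
rot deg [-0.16 -2.96  1.66]
```

>>> jog_arm:
  plan:
    - {"x": -0.9,"y": -2.9,"z": 2,"wx": 0,"wy": -3,"wz": 1.6,"jaw": 8.5}
    - {"x": -0.9,"y": -2.9,"z": 2,"wx": 0,"wy": 0,"wz": 0,"jaw": 8.5}
    - {"x": 0,"y": 0,"z": 0,"wx": 0,"wy": 0,"wz": 0,"jaw": 8.5}

```text
t: 21.65
tcp_pos: [0.4636, -0.222, 0.1894]
tool_rot: [0.0, 0.074, 0.997, -0.001]
wrist_force: [0.0, 1.0, -0.1]
gripper_width: 0.994
```

```bash
python3 - <<'E'
from h import *
import pickle
go([.4645,-.2198,.14],down(81)); 
w=cam('wrist','w21.png');pickle.dump(w,open('w21.pkl','wb'))
im=cv2.imread('pics/w21.png'); cv2.imwrite('pics/w21c.png',cv2.resize(im[200:400,220:420],None,fx=3,fy=3,interpolation=cv2.INTER_CUBIC))
E
```

```text
t 21.65 tcp [ 0.4636 -0.222   0.1894] shift cm [-0.06  0.24  4.94] |d| 4.95 w 0.9941133151580747 F [ 0.   1.  -0.1]
rot deg [-0.11  0.04  0.55]
```

View pics/w21c.png

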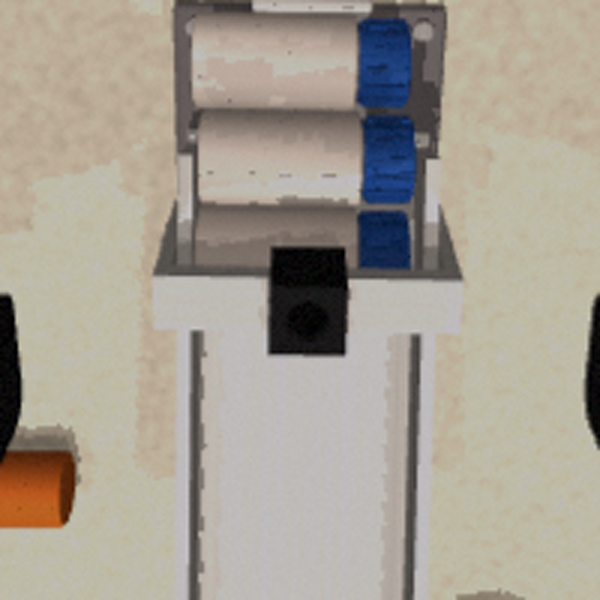

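```bash
python3 - <<'E'
from h import *
import pickle
w=pickle.load(open('w21.pkl','rb'))
C=lambda x,y:(220+(x+.5)/3-.5,200+(y+.5)/3-.5)
a=onz(w,*C(191,60),.060);b=onz(w,*C(412,64),.060); print(a,b,np.linalg.norm(a-b),(a+b)/2,np.degrees(np.arctan2(*(b-a)[1::-1])))
E
```

```text
[ 0.45765089 -0.25302412  0.06      ] [ 0.4680205  -0.19122666  0.06      ] 0.06266142423748805 [ 0.46283569 -0.22212539  0.06      ] 80.47451493890347
```

>>> jog_arm:
  plan:
    - {"x": 0,"y": 0,"z": 3,"wx": 0,"wy": 0,"wz": 0.5,"jaw": 8.5}
    - {"x": 0.05,"y": 0.03,"z": 3.5,"wx": 0,"wy": 0.1,"wz": 0,"jaw": 8.5}
    - {"x": 0.1,"y": 0.05,"z": 2.5,"wx": 0,"wy": 0.2,"wz": 0,"jaw": 8.5}
    - {"x": 0,"y": 0,"z": 0,"wx": 0,"wy": 0,"wz": 0,"jaw": 8.5}

```text
t: 22.1
tcp_pos: [0.4633, -0.2182, 0.1005]
tool_rot: [-0.001, 0.075, 0.997, -0.0]
wrist_force: [-0.2, 0.2, 0.5]
gripper_width: 0.998
```

```bash
python3 - <<'E'
from h import *
go([.4643,-.2222,.035],down(81)); 
E
```

```text
t 22.1 tcp [ 0.4633 -0.2182  0.1005] shift cm [-0.16 -0.38  6.55] |d| 6.56 w 0.9982974709490202 F [-0.2  0.2  0.5]
rot deg [-0.03 -0.06  0.41]
```

>>> jog_arm:
  plan:
    - {"x": -0.15,"y": -0.35,"z": 1.5,"wx": 0,"wy": 0,"wz": 0.4,"jaw": 8.5}
    - {"x": 0,"y": 0,"z": 2,"wx": 0,"wy": 0,"wz": 0,"jaw": 8.5}
    - {"x": 0,"y": 0,"z": 0,"wx": 0,"wy": 0,"wz": 0,"jaw": 8.5}

```text
t: 22.4
tcp_pos: [0.4665, -0.2208, 0.0687]
tool_rot: [0.001, 0.076, 0.997, -0.001]
wrist_force: [-0.1, -0.0, -0.3]
gripper_width: 0.997
```

```bash
python3 - <<'E'
from h import *
go([.4643,-.2222,.035],down(81)); 
E
```

```text
t 22.4 tcp [ 0.4665 -0.2208  0.0687] shift cm [ 0.2  -0.16  3.37] |d| 3.38 w 0.9965598852094796 F [-0.1 -0.  -0.3]
rot deg [-0.05  0.15  0.29]
```

>>> jog_arm:
  plan:
    - {"x": 0.2,"y": -0.15,"z": 1,"wx": 0,"wy": 0.1,"wz": 0.3,"jaw": 8.5}
    - {"x": 0.05,"y": 0,"z": 1.3,"wx": 0,"wy": 0,"wz": 0,"jaw": 8.5}
    - {"x": 0.05,"y": 0,"z": 0.8,"wx": 0,"wy": 0,"wz": 0,"jaw": 8.5}
    - {"x": 0,"y": 0,"z": 0,"wx": 0,"wy": 0,"wz": 0,"jaw": 8.5}

```text
t: 22.8
tcp_pos: [0.467, -0.2228, 0.042]
tool_rot: [0.004, 0.078, 0.997, -0.002]
wrist_force: [-0.3, 0.3, -0.4]
gripper_width: 0.991
```

```bash
python3 - <<'E'
from h import *
go([.4643,-.2222,.035],down(81)); 
w=cam('wrist','w22.png')
im=cv2.imread('pics/w22.png'); cv2.imwrite('pics/w22c.png',cv2.resize(im[230:430,170:470],None,fx=2.6,fy=2.6,interpolation=cv2.INTER_CUBIC))
E
```

```text
t 22.8 tcp [ 0.467  -0.2228  0.042 ] shift cm [0.28 0.02 0.7 ] |d| 0.75 w 0.9913741568625579 F [-0.3  0.3 -0.4]
rot deg [-0.19  0.53  0.1 ]
```

View pics/w22c.png

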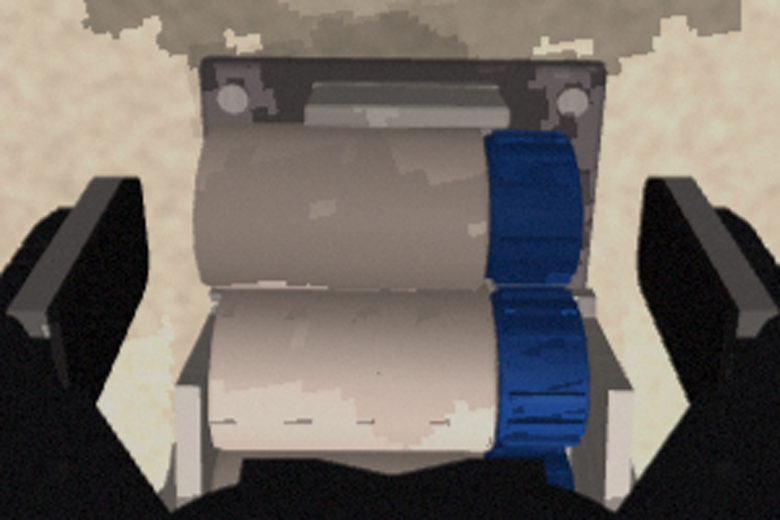

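>>> jog_arm:
  plan:
    - {"x": 0.28,"y": -0.05,"z": 0.5,"wx": -0.1,"wy": 0.5,"wz": 0,"jaw": 8}
    - {"x": 0.05,"y": 0,"z": 0.25,"wx": 0,"wy": 0,"wz": 0,"jaw": 7.2}
    - {"x": 0,"y": 0,"z": 0,"wx": 0,"wy": 0,"wz": 0,"jaw": 6.6}
    - {"x": 0,"y": 0,"z": 0,"wx": 0,"wy": 0,"wz": 0,"jaw": 6.4}

```text
t: 23.25
tcp_pos: [0.4651, -0.2237, 0.0363]
tool_rot: [0.002, 0.078, 0.997, -0.001]
wrist_force: [0.2, 0.4, 1.2]
gripper_width: 0.752
```

```bash
python3 - <<'E'
from h import *
go([.4643,-.2225,.035],down(81)); 
w=cam('wrist','w23.png')
im=cv2.imread('pics/w23.png'); cv2.imwrite('pics/w23c.png',cv2.resize(im[230:430,170:470],None,fx=2.6,fy=2.6,interpolation=cv2.INTER_CUBIC))
E
```

```text
t 23.25 tcp [ 0.4651 -0.2237  0.0363] shift cm [0.1  0.11 0.13] |d| 0.2 w 0.7518961623461378 F [0.2 0.4 1.2]
rot deg [-0.15  0.21  0.1 ]
```

View pics/w23c.png

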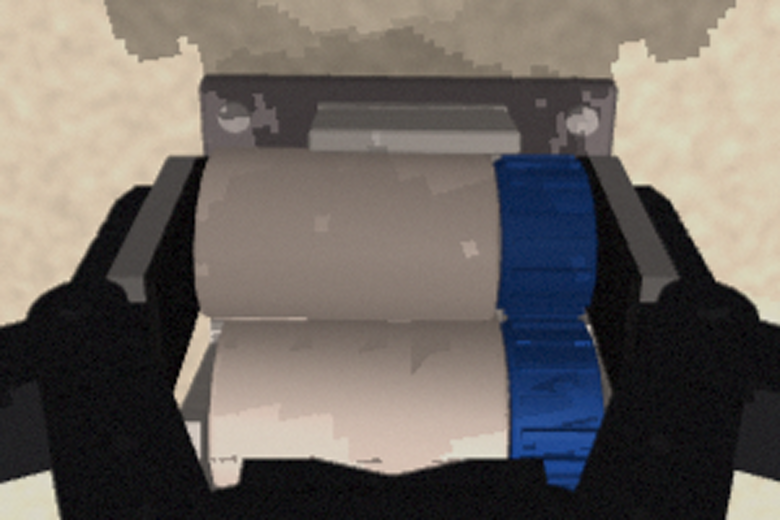

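>>> jog_arm:
  plan:
    - {"x": 0.08,"y": 0.08,"z": 0.15,"wx": 0,"wy": 0.1,"wz": 0,"jaw": 6.2}
    - {"x": 0,"y": 0,"z": 0,"wx": 0,"wy": 0,"wz": 0,"jaw": 5.5}
    - {"x": 0,"y": 0,"z": 0,"wx": 0,"wy": 0,"wz": 0,"jaw": 5}
    - {"x": 0,"y": 0,"z": 0,"wx": 0,"wy": 0,"wz": 0,"jaw": 5}

```text
t: 23.7
tcp_pos: [0.4649, -0.2229, 0.0353]
tool_rot: [0.001, 0.078, 0.997, -0.002]
wrist_force: [-0.4, 1.0, 1.0]
gripper_width: 0.705
```

>>> jog_arm:
  plan:
    - {"x": 0,"y": 0,"z": -0.6,"wx": 0,"wy": 0,"wz": 0,"jaw": 5}
    - {"x": 0,"y": 0,"z": -1,"wx": 0,"wy": 0,"wz": 0,"jaw": 5}
    - {"x": 0,"y": 0,"z": -1.2,"wx": 0,"wy": 0,"wz": 0,"jaw": 5}
    - {"x": 0,"y": 0,"z": -1.5,"wx": 0,"wy": 0,"wz": 0,"jaw": 5}
    - {"x": 0,"y": 0,"z": -2,"wx": 0,"wy": 0,"wz": 0,"jaw": 5}
    - {"x": 0,"y": 0,"z": 0,"wx": 0,"wy": 0,"wz": 0,"jaw": 5}

```text
t: 24.3
tcp_pos: [0.4645, -0.2225, 0.1029]
tool_rot: [0.001, 0.078, 0.997, -0.001]
wrist_force: [0.4, 0.1, -0.3]
gripper_width: 0.703
```

```bash
python3 - <<'E'
from h import *
go([.4643,-.2225,.035],down(81)); 
w=cam('wrist','w24.png')
E
```

```text
t 24.3 tcp [ 0.4645 -0.2225  0.1029] shift cm [0.03 0.01 6.79] |d| 6.79 w 0.7025129359736333 F [ 0.4  0.1 -0.3]
rot deg [-0.15  0.13  0.1 ]
```

View pics/w24.png

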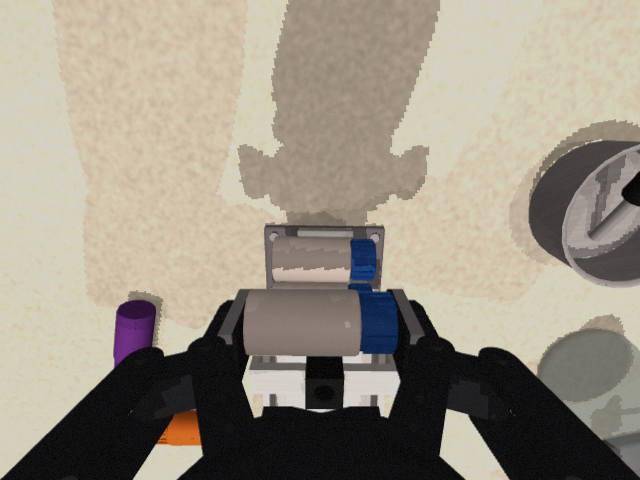

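>>> jog_arm:
  plan:
    - {"x": 0,"y": 0,"z": -4.5,"wx": 0,"wy": 0,"wz": 0,"jaw": 5}
    - {"x": 0,"y": 0,"z": -4.5,"wx": 0,"wy": 0,"wz": 0,"jaw": 5}
    - {"x": 0,"y": 1.5,"z": -4,"wx": 0,"wy": 0,"wz": 0,"jaw": 5}
    - {"x": 0,"y": 3,"z": -1,"wx": 0,"wy": 0,"wz": 0,"jaw": 5}
    - {"x": 0,"y": 4,"z": -0.3,"wx": 0,"wy": 0,"wz": 0,"jaw": 5}
    - {"x": 0,"y": 4.5,"z": -0.2,"wx": 0,"wy": 0,"wz": 0,"jaw": 5}
    - {"x": 0,"y": 4.5,"z": -0.2,"wx": 0,"wy": 0,"wz": 0,"jaw": 5}
    - {"x": 0,"y": 4.5,"z": -0.2,"wx": 0,"wy": 0,"wz": 0,"jaw": 5}

```text
t: 25.15
tcp_pos: [0.4962, -0.0018, 0.2509]
tool_rot: [-0.004, 0.084, 0.996, 0.0]
wrist_force: [1.5, 0.3, 0.3]
gripper_width: 0.704
```

>>> jog_arm:
  plan:
    - {"x": 0,"y": 4.5,"z": -0.2,"wx": 0,"wy": 0,"wz": 0,"jaw": 5}
    - {"x": 0,"y": 4.5,"z": -0.2,"wx": 0,"wy": 0,"wz": 0,"jaw": 5}
    - {"x": 0,"y": 4.5,"z": -0.2,"wx": 0,"wy": 0,"wz": 0,"jaw": 5}
    - {"x": 0,"y": 4.5,"z": -0.2,"wx": 0,"wy": 0,"wz": 0,"jaw": 5}
    - {"x": 0,"y": 4.5,"z": -0.2,"wx": 0,"wy": 0,"wz": 0,"jaw": 5}
    - {"x": 0,"y": 4,"z": -0.2,"wx": 0,"wy": 0,"wz": 0,"jaw": 5}
    - {"x": 0,"y": 0,"z": -0.2,"wx": 0,"wy": 0,"wz": -8,"jaw": 5}
    - {"x": 0,"y": 0,"z": -0.2,"wx": 0,"wy": 0,"wz": -8.5,"jaw": 5}

```text
t: 25.95
tcp_pos: [0.5376, 0.2769, 0.258]
tool_rot: [-0.01, -0.065, 0.998, -0.0]
wrist_force: [-0.7, -0.7, -0.2]
gripper_width: 0.703
```

```bash
python3 - <<'E'
from h import *
go([.552,.29,.24],down(190.7)); 
E
```

```text
t 25.95 tcp [0.5376 0.2769 0.258 ] shift cm [-1.63  1.11  1.77] |d| 2.65 w 0.7034964672083307 F [-0.7 -0.7 -0.2]
rot deg [  0.93  -0.84 -93.25]
```

>>> jog_arm:
  plan:
    - {"x": 0,"y": 0,"z": 0,"wx": 0,"wy": 0,"wz": -8.5,"jaw": 5}
    - {"x": 0,"y": 0,"z": 0,"wx": 0,"wy": 0,"wz": -8.5,"jaw": 5}
    - {"x": 0,"y": 0,"z": 0,"wx": 0,"wy": 0,"wz": -8.5,"jaw": 5}
    - {"x": 0,"y": 0,"z": 0,"wx": 0,"wy": 0,"wz": -8.5,"jaw": 5}
    - {"x": 0,"y": 0,"z": 0,"wx": 0,"wy": 0,"wz": -8.5,"jaw": 5}
    - {"x": 0,"y": 0,"z": 0,"wx": 0,"wy": 0,"wz": -8.5,"jaw": 5}
    - {"x": 0,"y": 0,"z": 0,"wx": 0,"wy": 0,"wz": -8.5,"jaw": 5}
    - {"x": 0,"y": 0,"z": 0,"wx": 0,"wy": 0,"wz": -8.5,"jaw": 5}

```text
t: 26.75
tcp_pos: [0.534, 0.2776, 0.2477]
tool_rot: [-0.016, -0.616, 0.788, 0.007]
wrist_force: [0.4, 0.1, -0.2]
gripper_width: 0.704
```

```bash
python3 - <<'E'
from h import *
go([.552,.29,.23],down(190.7)); 
E
```

```text
t 26.75 tcp [0.534  0.2776 0.2477] shift cm [-1.67 -1.5   1.7 ] |d| 2.81 w 0.7043491790908935 F [ 0.4  0.1 -0.2]
rot deg [  1.96  -0.6  -24.63]
```

>>> jog_arm:
  plan:
    - {"x": 0,"y": 0,"z": 0,"wx": 1,"wy": 0,"wz": -8.4,"jaw": 5}
    - {"x": 0,"y": 0,"z": 0,"wx": 1,"wy": -0.6,"wz": -8.4,"jaw": 5}
    - {"x": 0,"y": 0,"z": 0,"wx": 0,"wy": 0,"wz": -6,"jaw": 5}
    - {"x": -1,"y": -2,"z": 1,"wx": 0,"wy": 0,"wz": 0,"jaw": 5}
    - {"x": 0,"y": 0,"z": 0,"wx": 0,"wy": 0,"wz": 0,"jaw": 5}

```text
t: 27.25
tcp_pos: [0.5503, 0.2898, 0.2315]
tool_rot: [0.005, 0.764, -0.646, -0.001]
wrist_force: [-1.3, -0.3, -1.1]
gripper_width: 0.705
```

```bash
python3 - <<'E'
from h import *
import pickle
go([.5545,.2555,.2],down(190.7)); 
w=cam('wrist','w25.png');pickle.dump(w,open('w25.pkl','wb'))
E
```

```text
t 27.25 tcp [0.5503 0.2898 0.2315] shift cm [3.43 0.13 3.17] |d| 4.67 w 0.7049011344256332 F [-1.3 -0.3 -1.1]
rot deg [ 0.5  -0.31 -1.12]
```

View pics/w25.png

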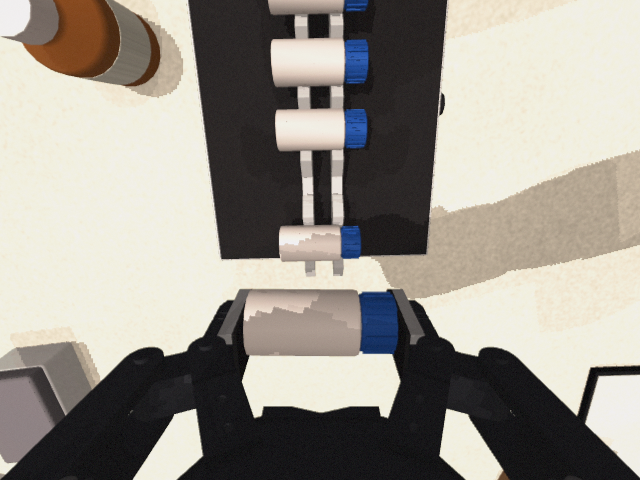

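```bash
python3 - <<'E'
from h import *
import pickle
w=pickle.load(open('w25.pkl','rb'))
v5=(onz(w,275,129,.134)+onz(w,367,129.5,.134))/2; b=(onz(w,279,243,.134)+onz(w,361,241.5,.134))/2
print(v5,b,np.linalg.norm(v5-b),(v5+b)/2)
print('notch floor',onz(w,322,187,.113), 'railmid', onz(w,(301+343)/2,190,.113))
E
```

```text
[0.56266685 0.21417257 0.134     ] [0.54967288 0.29599246 0.134     ] 0.0828452612784665 [0.55616986 0.25508252 0.134     ]
notch floor [0.55440549 0.25745785 0.113     ] railmid [0.55400451 0.25982095 0.113     ]
```

>>> jog_arm:
  plan:
    - {"x": 3.3,"y": 0.15,"z": 0,"wx": 0.5,"wy": -0.3,"wz": -1.1,"jaw": 5}
    - {"x": 0,"y": 0,"z": 2.5,"wx": 0,"wy": 0,"wz": 0,"jaw": 5}
    - {"x": 0,"y": 0,"z": 2.5,"wx": 0,"wy": 0,"wz": 0,"jaw": 5}
    - {"x": 0,"y": 0,"z": 0,"wx": 0,"wy": 0,"wz": 0,"jaw": 5}

```text
t: 27.7
tcp_pos: [0.5524, 0.2545, 0.1816]
tool_rot: [0.0, 0.77, -0.638, 0.0]
wrist_force: [-1.3, -0.0, -0.4]
gripper_width: 0.707
```

```bash
python3 - <<'E'
from h import *
go([.5537,.2553,.15],down(190.7)); 
E
```

```text
t 27.7 tcp [0.5524 0.2545 0.1816] shift cm [-0.06 -0.14  3.16] |d| 3.17 w 0.7069523761245223 F [-1.3 -0.  -0.4]
rot deg [ 0.04 -0.04  0.02]
```

>>> jog_arm:
  plan:
    - {"x": -0.05,"y": -0.1,"z": 1.5,"wx": 0,"wy": 0,"wz": 0,"jaw": 5}
    - {"x": 0,"y": 0,"z": 1.5,"wx": 0,"wy": 0,"wz": 0,"jaw": 5}
    - {"x": 0,"y": 0,"z": 1,"wx": 0,"wy": 0,"wz": 0,"jaw": 5}
    - {"x": 0,"y": 0,"z": 0,"wx": 0,"wy": 0,"wz": 0,"jaw": 5}

```text
t: 28.1
tcp_pos: [0.5533, 0.2552, 0.1444]
tool_rot: [-0.001, 0.77, -0.638, 0.001]
wrist_force: [-0.1, -0.7, -0.6]
gripper_width: 0.703
```

```bash
python3 - <<'E'
from h import *
go([.5537,.2553,.11],down(190.7)); 
w=cam('wrist','w26.png')
im=cv2.imread('pics/w26.png'); cv2.imwrite('pics/w26c.png',cv2.resize(im[180:400,170:470],None,fx=2.6,fy=2.6,interpolation=cv2.INTER_CUBIC))
E
```

```text
t 28.1 tcp [0.5533 0.2552 0.1444] shift cm [ 0.   -0.04  3.44] |d| 3.44 w 0.7030614052884588 F [-0.1 -0.7 -0.6]
rot deg [-0.1 -0.  -0. ]
```

View pics/w26c.png

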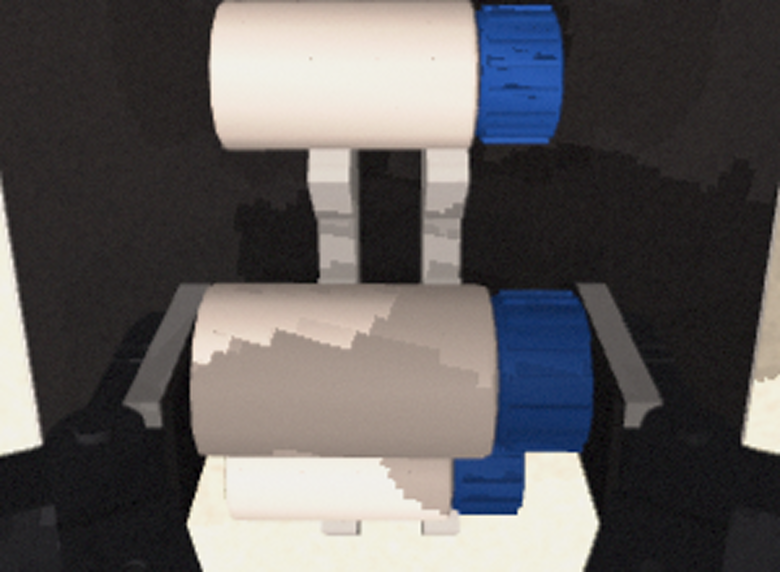

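>>> jog_arm:
  plan:
    - {"x": 0,"y": 0,"z": 1,"wx": 0,"wy": 0,"wz": 0,"jaw": 5}
    - {"x": 0,"y": 0,"z": 1,"wx": 0,"wy": 0,"wz": 0,"jaw": 5}
    - {"x": 0,"y": 0,"z": 0.6,"wx": 0,"wy": 0,"wz": 0,"jaw": 5}
    - {"x": 0,"y": 0,"z": 0,"wx": 0,"wy": 0,"wz": 0,"jaw": 5}

```text
t: 28.55
tcp_pos: [0.5553, 0.2564, 0.1201]
tool_rot: [-0.003, 0.77, -0.638, 0.002]
wrist_force: [-0.8, -0.8, -0.4]
gripper_width: 0.701
```

```bash
python3 - <<'E'
from h import *
go([.5537,.2553,.11],down(190.7)); 
E
```

```text
t 28.55 tcp [0.5553 0.2564 0.1201] shift cm [0.08 0.18 1.01] |d| 1.03 w 0.7013155638100589 F [-0.8 -0.8 -0.4]
rot deg [-0.44  0.08  0.02]
```

>>> jog_arm:
  plan:
    - {"x": 0.08,"y": 0.2,"z": 0.5,"wx": -0.4,"wy": 0.1,"wz": 0,"jaw": 5}
    - {"x": 0.03,"y": 0.05,"z": 0.3,"wx": 0,"wy": 0,"wz": 0,"jaw": 5}
    - {"x": 0,"y": 0,"z": 0,"wx": 0,"wy": 0,"wz": 0,"jaw": 5}

```text
t: 28.85
tcp_pos: [0.5531, 0.2551, 0.1119]
tool_rot: [-0.0, 0.77, -0.638, 0.0]
wrist_force: [-0.1, 1.9, 1.3]
gripper_width: 0.703
```

```bash
python3 - <<'E'
from h import *
go([.5537,.2553,.11],down(190.7)); 
E
```

```text
t 28.85 tcp [0.5531 0.2551 0.1119] shift cm [-0.   -0.06  0.19] |d| 0.2 w 0.7028970864695856 F [-0.1  1.9  1.3]
rot deg [-0.04  0.02  0.03]
```

>>> jog_arm:
  plan:
    - {"x": 0,"y": 0,"z": 0.12,"wx": 0,"wy": 0,"wz": 0,"jaw": 5}

```text
t: 28.95
tcp_pos: [0.5533, 0.2556, 0.1113]
tool_rot: [-0.001, 0.77, -0.638, 0.0]
wrist_force: [-2.7, 1.2, 5.3]
gripper_width: 0.704
```

>>> jog_arm:
  plan:
    - {"x": 0,"y": 0,"z": 0.1,"wx": 0,"wy": 0,"wz": 0,"jaw": 5}

```text
t: 29.05
tcp_pos: [0.5534, 0.256, 0.111]
tool_rot: [-0.002, 0.77, -0.638, -0.0]
wrist_force: [-1.2, 0.3, 4.0]
gripper_width: 0.701
```

>>> jog_arm:
  plan:
    - {"x": -0.05,"y": 0,"z": 0.1,"wx": 0,"wy": 0,"wz": 0,"jaw": 5}

```text
t: 29.15
tcp_pos: [0.5536, 0.2566, 0.1105]
tool_rot: [-0.002, 0.77, -0.638, 0.0]
wrist_force: [-1.5, -1.4, 6.3]
gripper_width: 0.707
```

>>> jog_arm:
  plan:
    - {"x": -0.05,"y": 0,"z": 0.1,"wx": 0,"wy": 0,"wz": 0,"jaw": 5}

```text
t: 29.25
tcp_pos: [0.5536, 0.2566, 0.1104]
tool_rot: [-0.002, 0.77, -0.638, 0.001]
wrist_force: [-3.5, -3.0, 9.0]
gripper_width: 0.706
```

>>> jog_arm:
  plan:
    - {"x": 0,"y": 0,"z": 0.1,"wx": 0,"wy": 0,"wz": 0,"jaw": 5}

```text
t: 29.35
tcp_pos: [0.5536, 0.2565, 0.1105]
tool_rot: [-0.002, 0.77, -0.638, 0.001]
wrist_force: [-1.9, 1.9, 7.1]
gripper_width: 0.703
```

Seated (height stays at 0.1105 m with upward force). Relax and open.

>>> jog_arm:
  plan:
    - {"x": 0,"y": 0,"z": 0,"wx": 0,"wy": 0,"wz": 0,"jaw": 5}
    - {"x": 0,"y": 0,"z": 0,"wx": 0,"wy": 0,"wz": 0,"jaw": 6.6}
    - {"x": 0,"y": 0,"z": 0,"wx": 0,"wy": 0,"wz": 0,"jaw": 7.5}
    - {"x": 0,"y": 0,"z": 0,"wx": 0,"wy": 0,"wz": 0,"jaw": 8.3}

```text
t: 29.75
tcp_pos: [0.5537, 0.2558, 0.1096]
tool_rot: [-0.001, 0.77, -0.638, 0.002]
wrist_force: [0.5, 0.6, -0.4]
gripper_width: 0.97
```

```bash
python3 - <<'E'
from h import *
go([.5537,.2553,.11],down(190.7)); 
w=cam('wrist','w27.png')
im=cv2.imread('pics/w27.png'); cv2.imwrite('pics/w27c.png',cv2.resize(im[180:400,170:470],None,fx=2.6,fy=2.6,interpolation=cv2.INTER_CUBIC))
E
```

```text
t 29.75 tcp [0.5537 0.2558 0.1096] shift cm [ 0.05  0.01 -0.04] |d| 0.07 w 0.9701726746684757 F [ 0.5  0.6 -0.4]
rot deg [-0.25 -0.03  0.02]
```

View pics/w27c.png

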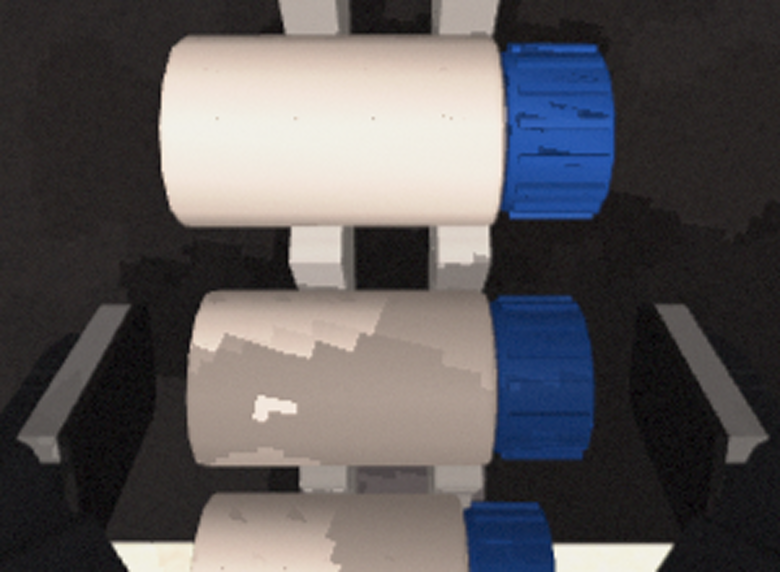

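>>> jog_arm:
  plan:
    - {"x": 0,"y": 0,"z": 0,"wx": 0,"wy": 0,"wz": 0,"jaw": 8.5}
    - {"x": 0,"y": 0,"z": -1,"wx": 0,"wy": 0,"wz": 0,"jaw": 8.5}
    - {"x": 0,"y": 0,"z": -2,"wx": 0,"wy": 0,"wz": 0,"jaw": 8.5}
    - {"x": 0,"y": 0,"z": -3.5,"wx": 0,"wy": 0,"wz": 0,"jaw": 8.5}
    - {"x": 0,"y": 0,"z": -4,"wx": 0,"wy": 0,"wz": 0,"jaw": 8.5}
    - {"x": 0,"y": 0,"z": -3,"wx": 0,"wy": 0,"wz": 0,"jaw": 8.5}
    - {"x": 0,"y": 4,"z": 0,"wx": 0,"wy": 0,"wz": 0,"jaw": 8.5}
    - {"x": 0,"y": 4,"z": 0,"wx": 0,"wy": 0,"wz": 0,"jaw": 8.5}

```text
t: 30.6
tcp_pos: [0.4781, 0.2418, 0.2511]
tool_rot: [-0.003, 0.769, -0.639, 0.002]
wrist_force: [-0.8, -0.3, 0.2]
gripper_width: 0.992
```

>>> jog_arm:
  plan:
    - {"x": 0,"y": 4,"z": 0,"wx": 0,"wy": 0,"wz": 0,"jaw": 8.5}
    - {"x": 0,"y": 4,"z": 0,"wx": 0,"wy": 0,"wz": 0,"jaw": 8.5}
    - {"x": 0,"y": 4,"z": 0,"wx": 0,"wy": 0,"wz": 0,"jaw": 8.5}
    - {"x": 0,"y": 0,"z": 0,"wx": 0,"wy": 0,"wz": 0,"jaw": 8.5}

```text
t: 31.0
tcp_pos: [0.3528, 0.2178, 0.2538]
tool_rot: [-0.005, 0.769, -0.639, 0.003]
wrist_force: [0.0, -0.1, 0.1]
gripper_width: 0.993
```

```bash
python3 - <<'E'
from h import *
import pickle
c=cam('scene','s28.png'); t=cam('top','t28.png');pickle.dump(t,open('t28.pkl','wb'))
a=cv2.imread('pics/s28.png'); b=cv2.imread('pics/t28.png')
f=lambda i,k:cv2.resize(i,None,fx=k,fy=k,interpolation=cv2.INTER_CUBIC)
cv2.imwrite('pics/t28c.png',f(b[180:330,110:460],2.25)); cv2.imwrite('pics/s28c.png',f(a[150:350,200:430],3))
go([0,0,0])
E
```

```text
t 31.1 tcp [0.3572 0.2195 0.2546] shift cm [15.12 39.56 24.76] |d| 49.05 w 0.9963082501182867 F [0.3 0.2 0.7]
```

View pics/t28c.png

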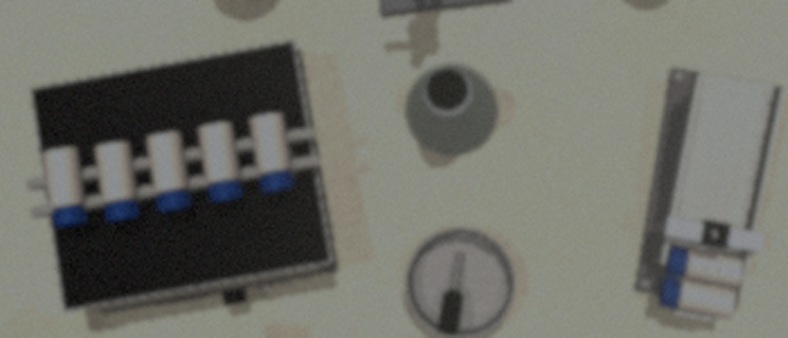

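View pics/s28c.png

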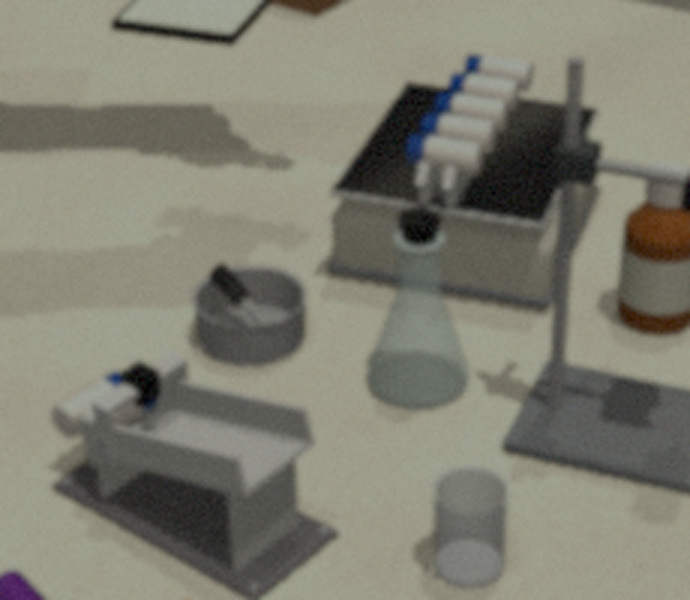

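```bash
python3 - <<'E'
from h import *
print(arm.hand_in())
E
```

```text
the job is handed in; nothing more can be done
None
```

The job is done and handed in at about 31 s of the 72 s allowed. The hand-in gave no verdict.

- **Pin:** I drew it straight up out of the sleeve, with at most about 1 N on the wrist at the points I read, and put it in the steel dish.
- **Vials:** The row rolled down to the stop. I took the two lowest vials from the stop one at a time and laid them in the two empty notches, caps towards the mixer's -x side like the other three. The highest contact force I read was about 17 N, for an instant, while checking that the first vial was seated. For the second it was about 9 N.

**Last checks:** The final top and scene pictures show five vials in the cradle with their caps the same way. Two vials remain in the rack, the lowest at the stop. The glassware looked undisturbed, and the gripper was empty and clear.

**Not perfect:**
- The pin leans on the dish's inner wall rather than lying flat. I estimate its knob end is level with the rim or a few millimetres above it.
- The first vial sits about 3 mm off centre along its axis in its notch. The second is centred to within about 1 mm.

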